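# Free the jammed jar carrier and scan the jars out

## Robot

A 6-joint arm with a two-finger parallel gripper is mounted at the origin on the work surface. World frame = base frame: x ahead of the robot, y to its left, z up, the work surface at z = 0. Lengths are in m, angles in rad, forces in N, time in s.
With the tool pointing down it reaches from about 0.35 to 0.725 m from the base axis. Payload 6 kg.
Tool frame: the origin (TCP) lies at the very end of the fingers, on their centre line; the grasp point (between the pads) lies 19 mm behind it; z points along the fingers, x is the direction in which the jaws open and shut, and the axes are right-handed (so a half turn about z gives the same grasp; the last joint's range is limited). The gripper opens to 85 mm and grips with 20 to 120 N. Pads are 22 mm wide; open, the fingers measure 114 mm over their backs; the gripper's body (76 mm by 85 mm) begins 54 mm behind the grasp point. The pads swing forward as they close: fully open they stand 13 mm farther back than shut.
Start: joints at [-0.957, 0.04, 0.085, 0, -1.615, -0.334], TCP at [0.166, -0.577, 0.231] pointing down, gripper open.
Joint ranges: [-2.56, 2.56], [-1.29, 2.01], [-1.08, 1.49], [-3.29, 1.98], [-2.81, -0.18], [-2.99, 2.99]. Speed limits (rad/s): [2.57, 2.57, 3.01, 3.14, 3.14, 3.14].

## Interface

Orientations are given as a unit quaternion [w, x, y, z].
In Python, from rig import env, get_image, ticket gives the robot as it stands.
- The arm moves only by the tool send_rows, never from a script. Its argument "plan" is a list of rows, each a list of 3 entries, a list of its own where there are three numbers: the closure, from 0 (fully open) to 1 (shut), then the shift along the tool's x, y, z in mm, then the turn, a rotation vector about the tool's x, y, z in degrees. A call has 1 to 5 rows; each row shifts and turns the commanded pose from where the row before left it, along the tool's axes as they then stand; what a row does not reach is not made up. A row lasts 1/8 s, in which the tool goes at most 62.5 mm and 10.7 degrees, less where a joint would pass 70% of its speed; a pose out of reach is approached as far as the arm can. A call with a gripper value outside its range is refused whole. The fingers move at their own pace and stop on an object; "grip_force" is the grip in N (left out, the last holds). Time passes only in rows, so rows that do not move let the fingers close. It gives the time, the measured TCP pose, the force and the opening at its end, in the units of the state.
- env.state(): the state, without advancing time (a new reading comes with each control period).
- get_image(name): name is "scene" or "top" or "wrist"; returns a dict with "image" (420x560x3 uint8, blue, green, red), "depth" (420x560 float32, m along the optical axis (not along the pixel's ray), 0 where there is no reading), "fx", "fy", "cx", "cy" (pixels), "R" (3x3) and "t" (3): a world point X has camera coordinates R X + t; the wrist camera has in their place "T_tool_cam" (4x4, takes a point from camera to tool coordinates, whose origin is the TCP and whose axes are the tool frame's). Camera axes: x right, y down, z forward; pixel columns grow to the right and rows downward; lengths in m; the calibration is good to about 2 mm. A picture is of the moment at which its call begins: read the wrist's pose just before it.
- ticket.hand_in(): hands the job in, once; it reports no verdict.
The state is a dict: "time": time; "q": joint angles; "qvel": joint speeds; "effort": joint torques, N m; "eef_pos": TCP position; "orientation": TCP orientation; "contact_force": force on the tool from outside, world axes, zero at the start; "moment": the same for the moment, N m; "finger_gap": finger opening in m.
Only numpy, scipy, OpenCV 4.12 (cv2) and the standard library are available. Lean on these libraries where they do the work, as an engineer would, in place of code of your own. Each camera call takes 0.05 s, during which the arm holds its last target.

## Task

The jar carrier is stuck in its heating dock: free it with light mallet taps on its two orange patches in turn, left first, then right, left, right and so on, never letting one end get more than about 15 mm ahead of the other and not pushing it with the fingers, until it has slid away from you clear of the black pads (about 45 mm) but still lies squarely on the dock plate with its jars standing in it. Lay the mallet back in the middle of its green mat. Then take the scanner and read each jar's label in turn, red cap, then yellow, green, blue (skip any that are missing), pointing squarely at the middle of the label from about 6 cm and holding still for a good second; lay the scanner flat in the middle of its blue mat and leave the other things alone.

Things in the scene. Friction and masses are not known exactly. Their poses are not given: they have to be found in the camera images.
- dock: fixed heating dock: aluminium plate 260 (x) x 300 (y) x 6 mm on the bench, turned up to 0.15 rad. Origin: centre of the plate's underside. x points away from the robot, the way the carrier comes out; y to the robot's left. Low blue stop lip (top 12 mm above the bench) at x = 120 to 128 mm
- dock_pads (a point): midway between the two pads, at x = -4 mm of the dock; axes as the dock's. Blue cheeks (24 x 16 mm, tops 28 mm above the bench) stand at x = 2, y = +-118 mm of the dock; from each a black round pad (16 mm across, top at 26 mm) is sprung with about 7 N against the carrier's end. They let go when the carrier's origin is about 30 mm along the dock's x
- carrier: white loose tray 56 (x) x 190 (y) x 34 mm, walls 5 mm, four jar pockets in a row along y, 0.35 kg empty. Origin: centre of its underside, 6 mm above the bench. Axes as the dock's when square. Starts jammed between the pads, origin near x = 0 of the dock. Some 5 to 10 N on one patch swings that end forward about the other pad; it stays where it is left
- patch_left (a point): centre of the left orange strike patch (40 wide, 22 mm tall) on the carrier's front face, which looks to the robot: x = -28, y = +62 mm, 17 mm above the carrier's underside; axes as the carrier's
- patch_right (a point): centre of the right strike patch, at y = -62 mm, otherwise the same
- mallet: loose mallet 200 mm long, 0.22 kg. Dark head 40 (x) x 90 (y) x 44 mm with yellow striking faces at y = +-45, centred at x = 80; round handle 22 mm thick, x = -80 to 60; butt 20 x 40 x 44 mm at x = -90. It lies level, handle axis 22 mm above what it lies on. Origin: 22 mm under the handle's axis at x = 0; x along the handle to the head, z up
- mallet_grip (a point): point on the mallet's handle axis to grasp it by, at x = -10 mm, near the balance point; axes as the mallet's
- mallet_head (a point): centre of the mallet's head, 90 mm from mallet_grip along x; the striking faces are 45 mm either side of it along y
- mallet_mat: fixed green mat 240 x 130 x 2 mm for the mallet, long side along its x. Origin: centre of its underside
- scanner: loose hand scanner, 0.16 kg, lying flat on its blue mat: grey grip 85 (x) x 34 (y) x 36 mm (z) and a dark head 35 x 50 x 40 mm at its +x end, 120 mm long in all. Origin: centre of its underside; it looks along +x
- scanner_grip (a point): point to grasp the scanner by, 20 mm above its underside, in the grey grip (34 mm wide across y), 10 mm behind the origin; axes as the scanner's
- scanner_window (a point): centre of the scanner's red window, on its front face 70 mm ahead (+x) of scanner_grip at the same height; the scanner reads straight along its +x. Axes as the scanner's
- scanner_mat: fixed blue mat 190 x 110 x 2 mm for the scanner, long side along its x. Origin: centre of its underside
- label_red (a point): centre of the striped square label, 24 x 24 mm, on the red-capped loose sample jar (35 mm across, 88 mm tall) standing in one of the carrier's pockets; may be absent. On the jar's side, 17.5 mm from its axis, 56 mm above its underside (about 67 mm above the bench), facing its own -x, towards the robot, turned up to about 0.4 rad; a dark line on the cap points to it
- label_yellow (a point): centre of the striped square label, 24 x 24 mm, on the yellow-capped loose sample jar (35 mm across, 88 mm tall) standing in one of the carrier's pockets; may be absent. On the jar's side, 17.5 mm from its axis, 56 mm above its underside (about 67 mm above the bench), facing its own -x, towards the robot, turned up to about 0.4 rad; a dark line on the cap points to it
- label_green (a point): centre of the striped square label, 24 x 24 mm, on the green-capped loose sample jar (35 mm across, 88 mm tall) standing in one of the carrier's pockets; may be absent. On the jar's side, 17.5 mm from its axis, 56 mm above its underside (about 67 mm above the bench), facing its own -x, towards the robot, turned up to about 0.4 rad; a dark line on the cap points to it
- label_blue (a point): centre of the striped square label, 24 x 24 mm, on the blue-capped loose sample jar (35 mm across, 88 mm tall) standing in one of the carrier's pockets; may be absent. On the jar's side, 17.5 mm from its axis, 56 mm above its underside (about 67 mm above the bench), facing its own -x, towards the robot, turned up to about 0.4 rad; a dark line on the cap points to it
- dish_stack: bystander: stack of culture dishes 90 mm across, 72 mm tall. Origin: centre of its underside
- marker: bystander: marker pen 130 mm long, lying. Origin: centre of its underside
- reagent: bystander: small amber jar 48 mm across, 80 mm tall. Origin: centre of its underside
Mind the look-alikes: they are no part of the job. Several things look just like the scanner_mat: the one meant starts farthest to the robot's right.

How it is judged:
On the way, in this order (a step that is already met when the one before it is completed fails the run):
1. the mallet taps the carrier's left half (first tap) (contact force between mallet and carrier above 1 N and y of mallet_head in the frame of carrier above 0.025 m).
2. the mallet taps the carrier's right half (second) (contact force between mallet and carrier above 1 N and y of mallet_head in the frame of carrier below -0.025 m).
3. the mallet taps the carrier's left half (third) (all of step 1).
4. the mallet taps the carrier's right half (fourth) (all of step 2).
5. the carrier is out of the pads (its origin at least 38 mm along the dock) (x of carrier in the frame of dock above 0.038 m), for 0.2 s.
6. the mallet is laid back on its mat and released (horizontal distance between mallet_grip and mallet_mat below 0.045 m and height (world z) of mallet_grip below 0.034 m and contact force between the fingers and mallet below 0.1 N and linear speed of mallet below 0.02 m/s), for 0.2 s.
7. the red-capped jar is scanned: window 30 to 120 mm from its label, the beam within 12 mm of the label's centre and 0.5 rad of square on, held there for 0.8 s (x of label_red in the frame of scanner_window between 0.03 and 0.12 m and y of label_red in the frame of scanner_window between -0.012 and 0.012 m and z of label_red in the frame of scanner_window between -0.012 and 0.012 m and angle between the x axis of scanner and the x axis of label_red, either way round below 0.5 rad), for 0.8 s.
8. the yellow-capped jar is scanned: window 30 to 120 mm from its label, the beam within 12 mm of the label's centre and 0.5 rad of square on, held there for 0.8 s (x of label_yellow in the frame of scanner_window between 0.03 and 0.12 m and y of label_yellow in the frame of scanner_window between -0.012 and 0.012 m and z of label_yellow in the frame of scanner_window between -0.012 and 0.012 m and angle between the x axis of scanner and the x axis of label_yellow, either way round below 0.5 rad), for 0.8 s.
9. the green-capped jar is scanned: window 30 to 120 mm from its label, the beam within 12 mm of the label's centre and 0.5 rad of square on, held there for 0.8 s (x of label_green in the frame of scanner_window between 0.03 and 0.12 m and y of label_green in the frame of scanner_window between -0.012 and 0.012 m and z of label_green in the frame of scanner_window between -0.012 and 0.012 m and angle between the x axis of scanner and the x axis of label_green, either way round below 0.5 rad), for 0.8 s.
10. the blue-capped jar is scanned: window 30 to 120 mm from its label, the beam within 12 mm of the label's centre and 0.5 rad of square on, held there for 0.8 s (x of label_blue in the frame of scanner_window between 0.03 and 0.12 m and y of label_blue in the frame of scanner_window between -0.012 and 0.012 m and z of label_blue in the frame of scanner_window between -0.012 and 0.012 m and angle between the x axis of scanner and the x axis of label_blue, either way round below 0.5 rad), for 0.8 s.
At the end, for the whole second after the job is handed in: The carrier lies on the dock with its origin 38 to 95 mm along the dock's x and within 0.2 rad of square; every jar present stands upright in the carrier; the mallet and the scanner lie flat, still and released, each grip point within 45 mm of the centre of its own mat (all of step 6 and x of carrier in the frame of dock between 0.038 and 0.095 m and angle between the x axis of carrier and the x axis of dock, either way round below 0.2 rad and horizontal distance between scanner_grip and scanner_mat below 0.045 m and height (world z) of scanner_grip below 0.034 m and contact force between the fingers and scanner below 0.1 N and linear speed of scanner below 0.02 m/s and angle between each of label_red, label_yellow, label_green, label_blue's own z axis and vertical below 0.2 rad and horizontal distance between each of label_red, label_yellow, label_green, label_blue and carrier below 0.1 m and height (world z) of each of label_red, label_yellow, label_green, label_blue below 0.08 m); the robot touches nothing.
It fails at once if the carrier is cocked by more than 0.14 rad (one end some 26 mm ahead of the other) while still in the dock (angle between the x axis of carrier and the x axis of dock, either way round above 0.14 rad and x of carrier in the frame of dock below 0.03 m).
It fails at once if the fingers push the carrier (contact force between the fingers and carrier above 2 N).
It fails at once if the mallet hits the carrier harder than 60 N (contact force between mallet and carrier above 60 N).
It fails at once if a bystander is moved by more than 30 mm (distance of any of dish_stack, marker, reagent from where it was at the start of the episode above 0.03 m).
Of jar_red, jar_yellow, jar_green, jar_blue only 2 to 4 are there at a start; the rules pass over those that are not, and their reading is None.
At some moment in a run one of mallet, scanner may be knocked a few centimetres aside while the robot is not near it.
Once in a run the grip may slacken for a moment while it holds something.
It also fails if it takes over 208 s, if anything falls off the work surface, if the arm or the gripper's body presses on something with over 40 N, if the wrist force passes 120 N, or if a joint passes its speed limit or range.

## Working session

There is one attempt and no reset: what is moved stays moved. The work goes in short steps, Python scripts to look and compute and a tool call to move; the robot and the scene stay as the last step left them, time stands still between calls to the robot, and variables do not carry over. Pictures are saved under pics/ and viewed, and the job is handed in when it is done.

Besides the shell and the picture viewer there is one more tool, called after "Call:" as a command line: name --argument value ..., lists and objects as JSON in quotes. send_rows: Moves the arm, as the interface text tells. Its arguments: {"type":"object","properties":{"plan":{"type":"array","items":{"type":"array"}},"grip_force":{"type":"number"}},"required":["plan"]}

```bash
mkdir -p pics; ls; python3 - <<'E'
from rig import env,get_image
import cv2
print(env.state())
for n in ("scene","top","wrist"):
    d=get_image(n); cv2.imwrite(f"pics/{n}0.png",d["image"]); print(n,{k:d[k] for k in d if k not in("image","depth")})
E
```

```text
pics
{'time': 0.0, 'q': array([-9.57286318e-01,  4.08115188e-02,  8.37742206e-02, -4.63720034e-04,
       -1.61549093e+00, -3.33728441e-01]), 'qvel': array([-0.00069585,  0.00049485, -0.0008173 , -0.00065539,  0.00043556,
       -0.00073692]), 'effort': array([ 1.37897641e-03, -3.68224919e+01,  3.47422707e+01,  6.93246737e+00,
       -5.45739342e-03,  5.75752097e-05]), 'eef_pos': array([ 0.16568747, -0.57631955,  0.23025888]), 'orientation': array([-7.53148347e-04,  6.01595451e-01,  7.98800419e-01,  4.86102648e-04]), 'contact_force': array([ 0.84537589, -0.1861236 , -0.90446078]), 'moment': array([ 0.02944931, -0.01973628, -0.0005325 ]), 'finger_gap': 0.08520722153763889}
scene {'fx': 518.3403542943366, 'fy': 518.3403542943366, 'cx': 278.4869755484228, 'cy': 209.62952137555015, 'R': array([[ 0.14996285,  0.98861396, -0.01239281],
       [ 0.81698546, -0.13096834, -0.56158887],
       [-0.55681766,  0.07409272, -0.82732361]]), 't': array([-0.14464449, -0.36784784,  1.68628064])}
top {'fx': 409.6760200497571, 'fy': 409.6760200497571, 'cx': 276.2988601218906, 'cy': 205.59728319452225, 'R': array([[-0.00572866, -0.99995787,  0.00717218],
       [-0.99819638,  0.00528966, -0.05979968],
       [ 0.05975922, -0.00750182, -0.99818463]]), 't': array([0.06322159, 0.49554363, 1.27369212])}
wrist {'fx': 295.7871176793998, 'fy': 295.7871176793998, 'cx': 279.7570512087457, 'cy': 206.17308063422442, 'T_tool_cam': array([[ 9.99999548e-01,  4.99003373e-04, -8.09020072e-04,
         7.39380126e-04],
       [-2.58740999e-04,  9.61881092e-01,  2.73467909e-01,
        -6.98661469e-02],
       [ 9.14642519e-04, -2.73467576e-01,  9.61880787e-01,
        -1.41750077e-01],
       [ 0.00000000e+00,  0.00000000e+00,  0.00000000e+00,
         1.00000000e+00]])}
```

View pics/top0.png

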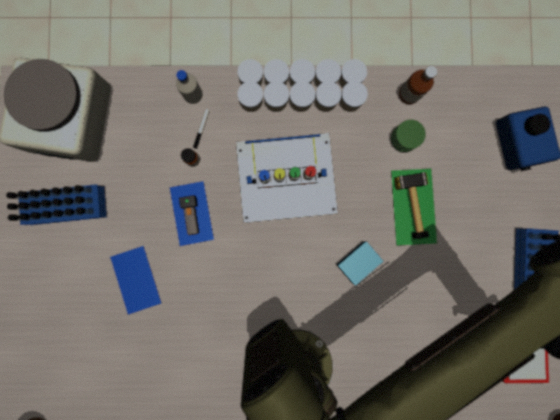

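View pics/scene0.png

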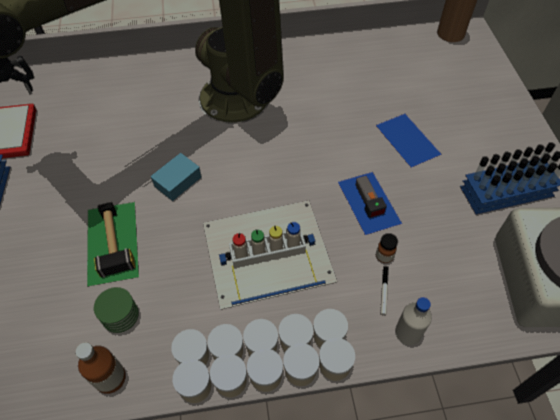

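View pics/wrist0.png

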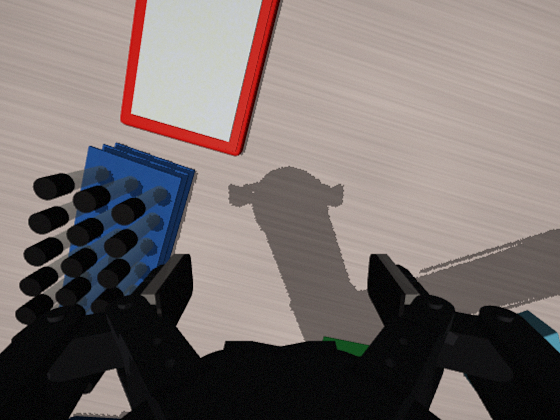

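```bash
cat > h.py <<'E'
import numpy as np, cv2
from scipy.spatial.transform import Rotation as Rn
from rig import env,get_image
def quat(q): return Rn.from_quat([q[1],q[2],q[3],q[0]]).as_matrix()
def grab(n):
    s=env.state(); d=get_image(n)
    if n=="wrist":
        T=d["T_tool_cam"]; Rt=quat(s["orientation"])
        Rc=Rt@T[:3,:3]; c=Rt@T[:3,3]+np.array(s["eef_pos"])
        d["R"]=Rc.T; d["t"]=-Rc.T@c
    d["c"]=-d["R"].T@d["t"]
    return d
def ray(d,uv,z):
    uv=np.atleast_2d(np.asarray(uv,float))
    v=np.c_[(uv[:,0]-d["cx"])/d["fx"],(uv[:,1]-d["cy"])/d["fy"],np.ones(len(uv))]@d["R"]
    return d["c"]+v*((z-d["c"][2])/v[:,2])[:,None]
def dep(d,uv):
    uv=np.atleast_2d(np.asarray(uv,float)); o=[]
    for u,v in uv:
        z=d["depth"][int(v),int(u)]
        o.append(d["R"].T@(z*np.array([(u-d["cx"])/d["fx"],(v-d["cy"])/d["fy"],1])-d["t"]))
    return np.array(o)
def proj(d,X):
    p=np.atleast_2d(X)@d["R"].T+d["t"]; return np.c_[p[:,0]/p[:,2]*d["fx"]+d["cx"],p[:,1]/p[:,2]*d["fy"]+d["cy"]]
def hsv(d): return cv2.cvtColor(d["image"],cv2.COLOR_BGR2HSV)
def blobs(m,amin=30):
    cs,_=cv2.findContours(m.astype(np.uint8),cv2.RETR_EXTERNAL,cv2.CHAIN_APPROX_NONE)
    return sorted([c for c in cs if cv2.contourArea(c)>=amin],key=cv2.contourArea,reverse=True)
def up(img,x0,y0,x1,y1,k,name): cv2.imwrite(name,cv2.resize(img[y0:y1,x0:x1],None,fx=k,fy=k,interpolation=cv2.INTER_CUBIC))
E
python3 - <<'E'
from h import *
np.set_printoptions(precision=4,suppress=True)
for n in ("top","scene"):
    d=grab(n);H=hsv(d);h,s,v=H[...,0],H[...,1],H[...,2]
    print(n)
    for nm,m in (("green",(h>45)&(h<80)&(s>140)&(v>60)),("blue",(h>105)&(h<125)&(s>150)&(v>60))):
        for c in blobs(m,150)[:7]:
            w=ray(d,c[:,0,:],0.002)[:,:2].astype(np.float32)*1000
            r=cv2.minAreaRect(cv2.convexHull(w)); print(nm,np.array(cv2.minAreaRect(c)[0]).round(),"ctr mm",np.round(r[0]),"size",np.round(r[1]),"ang",round(r[2],1))
    up(d["image"],*((220,120,440,255) if n=="top" else (190,190,350,310)),3.6 if n=="top" else 5,f"pics/{n}1.png")
E
```

```text
top
green [413. 207.] ctr mm [ 491. -376.] size [230. 122.] ang 2.9
blue [135. 280.] ctr mm [267. 504.] size [184. 105.] ang 18.3
blue [191. 213.] ctr mm [474. 330.] size [184. 104.] ang 10.0
blue [535. 136.] ctr mm [ 716. -772.] size [172. 130.] ang 12.2
blue [ 60. 205.] ctr mm [502. 746.] size [ 99. 249.] ang 5.8
blue [540. 255.] ctr mm [ 336. -773.] size [ 99. 158.] ang 85.6
scene
green [111. 244.] ctr mm [ 496. -378.] size [233. 125.] ang 2.7
blue [408. 140.] ctr mm [271. 500.] size [184. 105.] ang 18.2
blue [369. 203.] ctr mm [478. 327.] size [184. 106.] ang 10.5
blue [514. 181.] ctr mm [469. 753.] size [102. 250.] ang 5.6
```

View pics/top1.png

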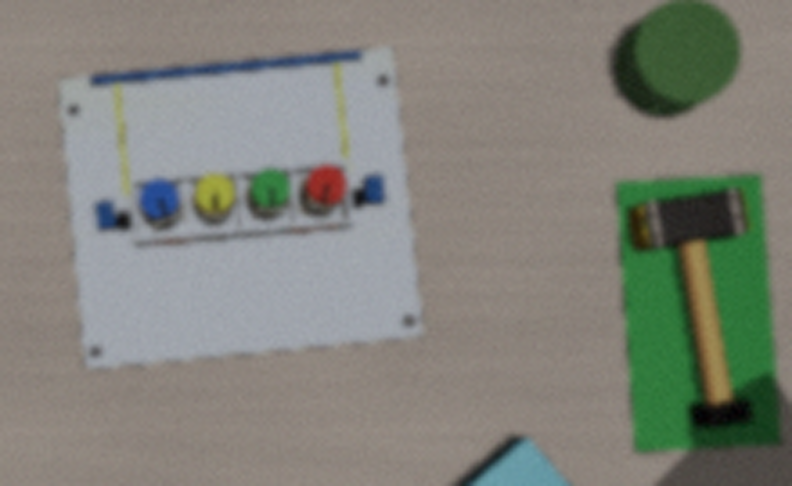

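View pics/scene1.png

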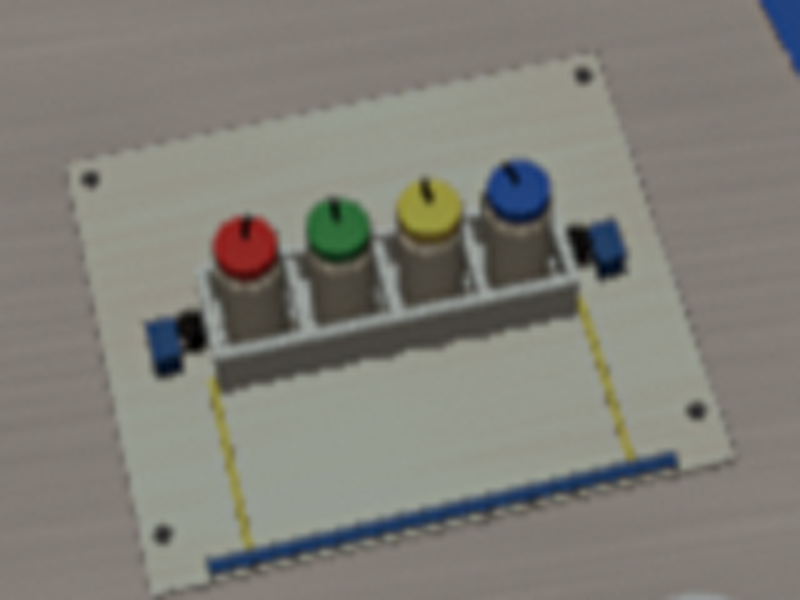

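```bash
cat >> h.py <<'E'
np.set_printoptions(precision=4,suppress=True)
def yawof(s): 
    R=quat(s["orientation"]); return np.arctan2(R[1,0],R[0,0])
def go(pos,yaw=None,n=None,q=None):
    """rows to pose with tool down, x axis at yaw (world)"""
    s=env.state(); p=np.array(s["eef_pos"]); R=quat(s["orientation"])
    if yaw is None: yaw=yawof(s)
    z=np.array([0,0,-1.]);x=np.array([np.cos(yaw),np.sin(yaw),0]);Rt=np.c_[x,np.cross(z,x),z]
    rv=Rn.from_matrix(R.T@Rt).as_rotvec(degrees=True)
    D=np.array(pos)-p
    k=n or int(max(np.ceil(np.linalg.norm(D)/60),np.ceil(np.linalg.norm(rv)/10.5),1))
    Rc=R
    for i in range(k):
        print([list(np.round(Rc.T@(D/k)*1000,1)),list(np.round(rv/k,2))])
        Rc=Rc@Rn.from_rotvec(rv/k,degrees=True).as_matrix()
E
python3 - <<'E'
from h import *
d=grab("top")
print(ray(d,[[411.1,181.1]],.046),ray(d,[[419.4,231.1]],.03))
a=ray(d,[[411.1,181.1]],.046)[0,:2];b=ray(d,[[419.4,231.1]],.03)[0,:2]
print(np.degrees(np.arctan2(*(a-b)[::-1])))
yaw=np.arctan2(*(a-b)[::-1])+np.pi/2
u=(a-b)/np.linalg.norm(a-b); g=a-0.09*u; print("grip",g)
go([g[0]-.0,g[1],0.20],yaw)
E
```

```text
[[ 0.5675 -0.3557  0.046 ]] [[ 0.4133 -0.383   0.03  ]]
10.031670226111853
grip [ 0.4789 -0.3714]
[[np.float64(110.6), np.float64(357.7), np.float64(31.0)], [np.float64(-0.01), np.float64(-0.04), np.float64(6.0)]]
```

```bash
sed -i 's#np.linalg.norm(D)/60)#np.linalg.norm(D)/.060)#; s#list(np.round(Rc.T@(D/k)\*1000,1)),list(np.round(rv/k,2))#(np.round(Rc.T@(D/k)*1000,1)+0).tolist(),(np.round(rv/k,2)+0).tolist()#' h.py; python3 - <<'E'
from h import *
go([.475,-.372,0.20],np.radians(100))
E
```

```text
[[15.9, 50.5, 4.4], [0.0, -0.01, 0.86]]
[[16.6, 50.3, 4.4], [0.0, -0.01, 0.86]]
[[17.4, 50.0, 4.4], [0.0, -0.01, 0.86]]
[[18.1, 49.8, 4.4], [0.0, -0.01, 0.86]]
[[18.9, 49.5, 4.4], [0.0, -0.01, 0.86]]
[[19.6, 49.2, 4.4], [0.0, -0.01, 0.86]]
[[20.4, 48.9, 4.4], [0.0, -0.01, 0.86]]
```

Call:
send_rows --plan '[[0,[16,50.5,4],[0,0,0.9]],[0,[17,50.5,4],[0,0,0.9]],[0,[17.5,50,4],[0,0,0.9]],[0,[18,50,4],[0,0,0.9]],[0,[19,49.5,4],[0,0,0.9]]]'

```text
time: 0.92
eef_pos: [0.3883, -0.429, 0.2112]
orientation: [0.0, 0.633, 0.774, 0.0]
contact_force: [0.1, 0.1, -0.3]
finger_gap: 0.0858
```

Call:
send_rows --plan '[[0,[19.5,49,4],[0,0,0.9]],[0,[20.5,49,4],[0,0,0.9]],[0,[0,0,0],[0,0,0]]]'

```text
time: 1.3
eef_pos: [0.4777, -0.3697, 0.2018]
orientation: [-0.001, 0.643, 0.766, 0.0]
contact_force: [-0.1, -0.3, -0.1]
finger_gap: 0.0853
```

```bash
python3 - <<'E'
from h import *
s=env.state(); print(s["time"],s["eef_pos"],np.degrees(yawof(s)))
d=grab("wrist"); cv2.imwrite("pics/w2.png",d["image"])
E
```

```text
1.3 [ 0.4777 -0.3697  0.2018] 99.95319384188473
```

View pics/w2.png

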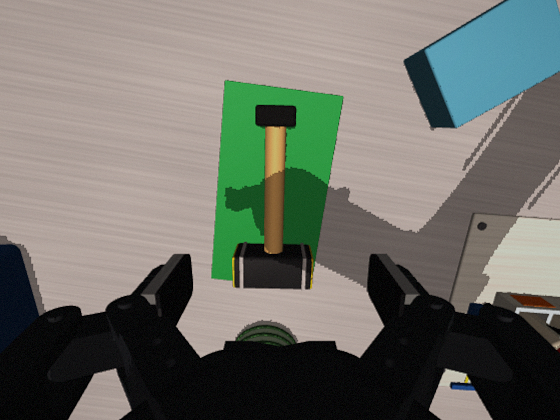

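```bash
python3 - <<'E'
from h import *
d=grab("wrist");H=hsv(d);h,s,v=H[...,0],H[...,1],H[...,2]
c=blobs((h>45)&(h<80)&(s>140)&(v>40),500)[0]
r=cv2.minAreaRect(cv2.convexHull(ray(d,c[:,0,:],.002)[:,:2].astype(np.float32)*1000)); print("mat",r)
m=(h>8)&(h<25)&(s>90)&(v>60); m[:, :240]=0;m[:,300:]=0;m[:120]=0;m[260:]=0
c=blobs(m,300)[0]; 
r=cv2.minAreaRect(cv2.convexHull(ray(d,c[:,0,:],.024)[:,:2].astype(np.float32)*1000)); print("handle",r)
ys,xs=np.nonzero(m); rows=[(ys==y) for y in range(ys.min()+3,ys.max()-3)]
P=np.array([[xs[q].mean(),ys[q].mean()] for q in rows]); w=ray(d,P,.024)[:,:2]
f=np.polyfit(w[:,0],w[:,1],1); print("axis ang",np.degrees(np.arctan(f[0])),"y at x=.48",np.polyval(f,.48),w[0],w[-1])
for nm,uv in (("butt top", [[257,106],[295,106]]),("head far",[[238,289],[310,288]]),("headnear",[[238,246],[310,246]])): print(nm,ray(d,uv,.046))
E
```

```text
mat ((491.3095397949219, -376.5836181640625), (237.57037353515625, 128.25308227539062), 2.860919952392578)
handle ((484.4015808105469, -374.44512939453125), (144.9537811279297, 21.32280158996582), 8.553946495056152)
axis ang 8.534885268371887 y at x=.48 -0.3750543192068181 [ 0.4158 -0.3844] [ 0.551  -0.3648]
butt top [[ 0.3965 -0.4064  0.046 ]
 [ 0.3903 -0.3706  0.046 ]]
head far [[ 0.5956 -0.3978  0.046 ]
 [ 0.5802 -0.3173  0.046 ]]
headnear [[ 0.5431 -0.4049  0.046 ]
 [ 0.5296 -0.3276  0.046 ]]
```

```bash
python3 - <<'E'
from h import *
go([.4842,-.3745,0.007],np.radians(98.5),4)
E
```

```text
[[-1.0, 2.0, 49.0], [-0.01, 0.0, 0.33]]
[[-1.0, 2.0, 49.0], [-0.01, 0.0, 0.33]]
[[-1.0, 2.0, 49.0], [-0.01, 0.0, 0.33]]
[[-1.0, 2.0, 49.0], [-0.01, 0.0, 0.33]]
```

Call:
send_rows --plan '[[0,[-4,7.5,20],[0,0,1.4]],[0,[0,0,60],[0,0,0]],[0,[0,0,60],[0,0,0]],[0,[0,0,40],[0,0,0]],[0,[0,0,15],[0,0,0]]]'

```text
time: 2.02
eef_pos: [0.481, -0.3746, 0.0043]
orientation: [-0.003, 0.655, 0.756, -0.001]
contact_force: [-0.1, 0.2, 0.4]
finger_gap: 0.0855
```

Call:
send_rows --plan '[[0,[0,0,0],[0,0,0]],[0.7,[0,0,0],[0,0,0]],[1,[0,0,0],[0,0,0]],[1,[0,0,0],[0,0,0]],[1,[0,0,0],[0,0,0]]]' --grip_force 110

```text
time: 2.65
eef_pos: [0.4841, -0.375, 0.0094]
orientation: [0.001, 0.654, 0.757, 0.0]
contact_force: [-0.9, 1.9, 5.8]
finger_gap: 0.019
```

Call:
send_rows --plan '[[1,[0,0,0],[0,0,0]],[1,[0,0,0],[0,0,0]],[1,[0,0,0],[0,0,0]],[1,[0,0,0],[0,0,0]]]'

```text
time: 3.15
eef_pos: [0.4841, -0.375, 0.0094]
orientation: [0.001, 0.654, 0.757, -0.0]
contact_force: [-1.4, 1.5, 6.7]
finger_gap: 0.0185
```

Call:
send_rows --plan '[[1,[0,0,-10],[0,0,0]],[1,[0,0,-30],[0,0,0]],[1,[0,0,-30],[0,0,0]],[1,[0,0,0],[0,0,0]]]'

```text
time: 3.65
eef_pos: [0.4848, -0.3755, 0.0811]
orientation: [0.002, 0.654, 0.757, 0.001]
contact_force: [1.0, -0.8, -2.0]
finger_gap: 0.0187
```

```bash
python3 - <<'E'
from h import *
s=env.state(); print(s["time"],s["eef_pos"],np.degrees(yawof(s)),s["contact_force"],s["moment"])
d=grab("wrist"); cv2.imwrite("pics/w3.png",d["image"])
d=grab("scene"); up(d["image"],60,140,220,300,5,"pics/s3.png")
E
```

```text
3.65 [ 0.4848 -0.3755  0.0811] 98.33327009676444 [ 1.0199 -0.8464 -1.9568] [-0.0404  0.0898  0.0234]
```

View pics/w3.png

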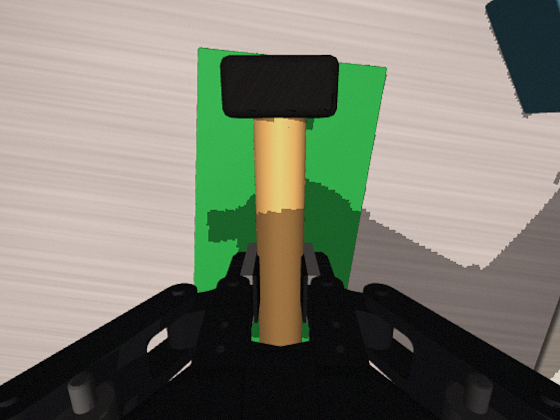

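View pics/s3.png

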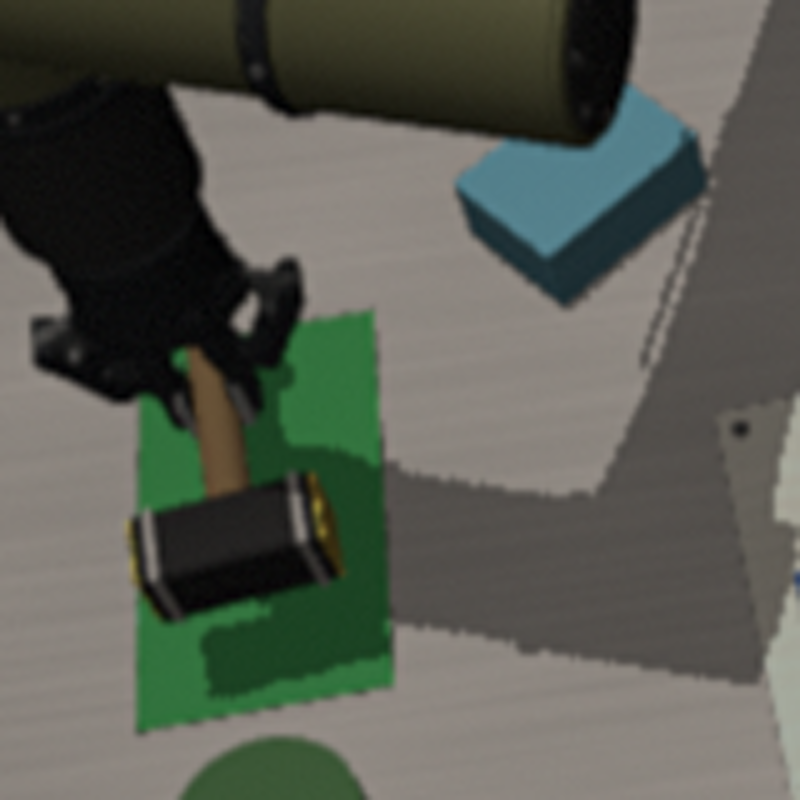

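```bash
python3 - <<'E'
from h import *
d=grab("wrist")
s=env.state();R=quat(s["orientation"]);p=np.array(s["eef_pos"])
for uv in ([250,85],[310,85],[280,85],[280,140],[280,200],[280,250],[280,300]):
    w=dep(d,[uv])[0]; print(uv,w,(R.T@(w-p))*1000)
for n in ("top","scene"):
    d=grab(n); up(d["image"],*((220,120,440,255) if n=="top" else (190,190,350,310)),3.6 if n=="top" else 5,f"pics/{n}4.png")
    H=hsv(d);h,ss,v=H[...,0],H[...,1],H[...,2]
    m=(ss<45)&(v>118) if n=="top" else (ss<60)&(v>140)
    m=cv2.morphologyEx(m.astype(np.uint8),cv2.MORPH_OPEN,np.ones((3,3)))
    mm=np.zeros_like(m); 
    if n=="top": mm[125:230,230:345]=1
    else: mm[190:310,195:345]=1
    m*=mm; cv2.imwrite(f"pics/m_{n}.png",m*255)
    c=cv2.convexHull(blobs(m,300)[0]); 
    q=ray(d,c[:,0,:],.006)[:,:2].astype(np.float32)*1000
    print(n,cv2.minAreaRect(q)); 
E
```

```text
[250, 85] [ 0.4035 -0.3955  0.1126] [ -9.5698 -81.6066 -35.9497]
[310, 85] [ 0.414 -0.384  0.219] [   0.5666  -69.7924 -142.4011]
[280, 85] [ 0.4022 -0.3855  0.1139] [  0.4849 -81.4669 -37.2185]
[280, 140] [ 0.4204 -0.3829  0.103 ] [  0.4863 -63.0381 -26.4285]
[280, 200] [ 0.4442 -0.3794  0.102 ] [  0.4976 -38.9987 -25.422 ]
[280, 250] [ 0.4663 -0.3761  0.1017] [  0.5085 -16.6867 -25.1772]
[280, 300] [ 0.4901 -0.3726  0.1025] [  0.5211   7.391  -25.9806]
top ((588.4979248046875, 25.112335205078125), (365.3439636230469, 332.83795166015625), 89.77849578857422)
scene ((536.8548583984375, 67.84660339355469), (341.4502258300781, 291.59246826171875), 78.07241821289062)
```

View pics/m_top.png

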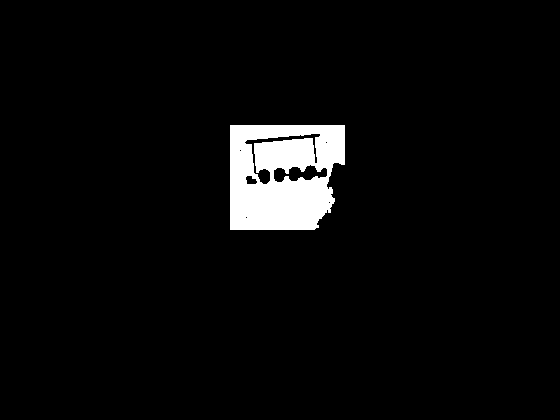

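View pics/m_scene.png

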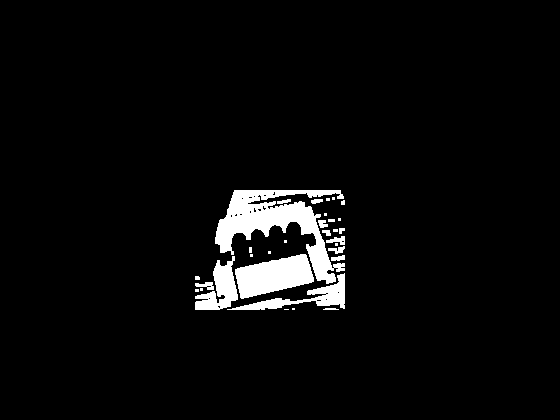

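```bash
python3 - <<'E'
from h import *
def rp(P,k,o): return (np.array(P,float)+.5)/k-.5+np.array(o)
for n,P,k,o in (("top",[[62,80],[390,48],[422,335],[88,368]],3.6,(220,120)),("scene",[[150,595],[70,165],[597,55],[735,460]],5,(190,190))):
    d=grab(n); w=ray(d,rp(P,k,o),.006)[:,:2]*1000
    r=cv2.minAreaRect(w.astype(np.float32)); print(n,w.round(1).tolist(),r)
    if n=="top": q=[[105,215],[374,188]]; 
    else: q=[[167,345],[607,245]]
    wc=ray(d,rp(q,k,o),.02 if n=="scene" else .028)[:,:2]*1000; print("cheeks",wc,wc.mean(0),np.degrees(np.arctan2(*(wc[1]-wc[0])[::-1])))
    # caps z=.099
    qs=[[160,200],[214,194],[268,188],[325,184]] if n=="top" else [[518,186],[430,208],[339,229],[245,246]]
    print("caps",(ray(d,rp(qs,k,o),.099)[:,:2]*1000).round(1).tolist())
E
```

```text
top [[701.0, 185.2], [728.5, -106.4], [472.9, -131.2], [445.5, 162.4]] ((587.06298828125, 27.5322265625), (256.84661865234375, 294.85418701171875), 5.324956893920898)
cheeks [[577.6025 145.9643]
 [600.0792 -87.8427]] [588.8408  29.0608] -84.50882849084199
caps [[580.9, 96.7], [585.6, 52.4], [590.4, 8.0], [593.5, -38.8]]
scene [[732.4, -110.1], [476.4, -131.4], [449.9, 164.1], [705.7, 187.0]] ((591.1488647460938, 26.966201782226562), (256.9306335449219, 298.3484191894531), 5.130314350128174)
cheeks [[603.2672 -88.664 ]
 [580.0602 144.6999]] [591.6637  28.0179] 95.67914793682877
caps [[585.7, 95.6], [591.6, 50.6], [596.5, 4.7], [598.9, -42.0]]
```

```bash
cat >> h.py <<'E'
DC=np.array([.589,.0275]); DY=np.radians(5.3)
def dk(x,y): # dock mm -> world m
    c,s=np.cos(DY),np.sin(DY); return DC+np.array([c*x-s*y,s*x+c*y])/1000
def todk(w):
    c,s=np.cos(DY),np.sin(DY); v=(np.asarray(w)[:2]-DC)*1000; return np.array([c*v[0]+s*v[1],-s*v[0]+c*v[1]])
E
python3 - <<'E'
from h import *
go([*dk(-110,-28),.12],np.radians(185.3))
E
```

```text
[[40.0, 5.7, -4.7], [0.0, -0.02, -9.66]]
[[38.5, 12.4, -4.8], [0.0, -0.02, -9.66]]
[[35.9, 18.7, -4.8], [0.0, -0.02, -9.66]]
[[32.2, 24.4, -4.8], [0.0, -0.02, -9.66]]
[[27.7, 29.5, -4.8], [0.0, -0.02, -9.66]]
[[22.3, 33.7, -4.8], [0.0, -0.02, -9.66]]
[[16.4, 37.0, -4.8], [0.0, -0.02, -9.66]]
[[9.9, 39.2, -4.8], [0.0, -0.02, -9.66]]
[[3.2, 40.3, -4.8], [0.0, -0.02, -9.66]]
```

Call:
send_rows --plan '[[1,[40,5.5,-20],[0,0,-9.7]],[1,[38.5,12.5,-20],[0,0,-9.7]],[1,[36,18.5,-10],[0,0,-9.7]],[1,[32,24.5,0],[0,0,-9.7]],[1,[27.5,29.5,0],[0,0,-9.7]]]'

```text
time: 4.62
eef_pos: [0.4825, -0.1716, 0.1281]
orientation: [-0.0, 0.283, 0.959, 0.0]
contact_force: [0.1, 0.6, -2.9]
finger_gap: 0.0188
```

Call:
send_rows --plan '[[1,[22.5,33.5,0],[0,0,-9.7]],[1,[16.5,37,0],[0,0,-9.7]],[1,[10,39,0],[0,0,-9.7]],[1,[3,40.5,0],[0,0,-9.7]],[1,[0,0,0],[0,0,0]]]'

```text
time: 5.25
eef_pos: [0.4811, -0.009, 0.128]
orientation: [-0.0, -0.052, 0.999, 0.0]
contact_force: [0.4, -0.4, -2.0]
finger_gap: 0.0187
```

```bash
python3 - <<'E'
from h import *
s=env.state(); print(s["time"],s["eef_pos"],np.degrees(yawof(s)),s["q"])
d=grab("wrist"); cv2.imwrite("pics/w5.png",d["image"])
go([*dk(-100,-28),.019],np.radians(185.3))
E
```

```text
5.25 [ 0.4811 -0.009   0.128 ] -174.08891281548313 [ 0.4016 -0.2742 -0.3905 -0.0006 -1.4546 -0.2983]
[[-5.4, -0.3, 54.5], [0.0, -0.01, 0.22]]
[[-5.4, -0.3, 54.5], [0.0, -0.01, 0.22]]
```

View pics/w5.png

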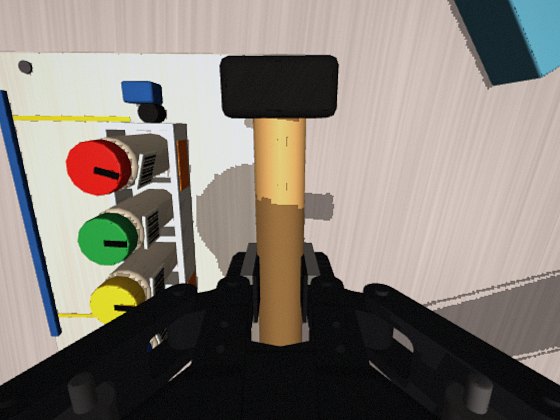

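```bash
python3 - <<'E'
from h import *
d=grab("wrist"); up(d["image"],0,50,220,340,2.7,"pics/w6.png")
for uv in ([186,124],[194,276]): 
    w=ray(d,[uv],.040)[0]; print(uv,w,todk(w), dep(d,[[uv[0]-3,uv[1]+4]]))
E
```

```text
[186, 124] [ 0.5571 -0.0703  0.04  ] [-40.7977 -94.4505] [[ 0.5677 -0.0659  0.0132]]
[194, 276] [0.5484 0.0562 0.04  ] [-37.7759  32.2999] [[0.5555 0.0703 0.0235]]
```

View pics/w6.png

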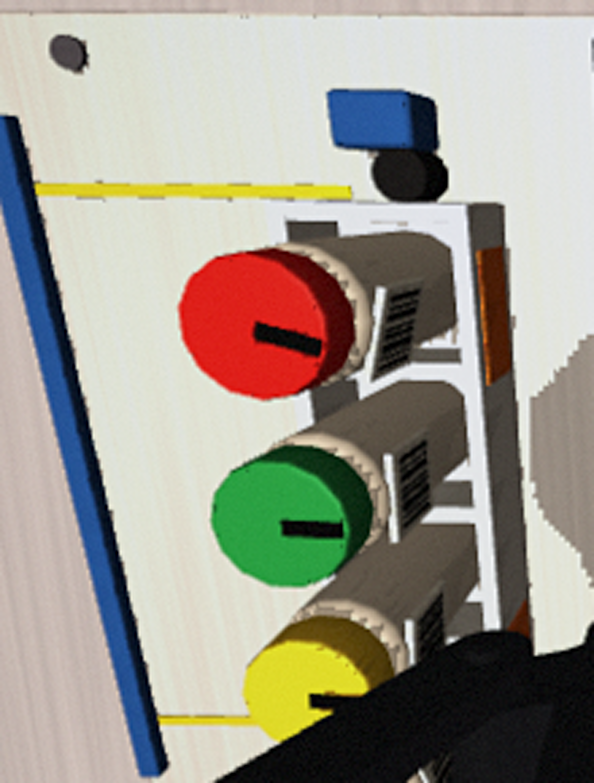

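```bash
python3 - <<'E'
from h import *
d=grab("wrist")
P=[todk(ray(d,[uv],.040)[0]) for uv in ([172.8,125.7],[184,281])]; print(P, np.degrees(np.arctan2(-(P[1]-P[0])[0],(P[1]-P[0])[1])))
for uv in ([150,112],[125,95],[160,95]): w=ray(d,[uv],.027)[0];print(uv,w,todk(w))
E
```

```text
[array([-30.9796, -94.0872]), array([-28.6862,  36.2738])] -1.0078551743717068
[150, 112] [ 0.5891 -0.0771  0.027 ] [  -9.564  -104.1655]
[125, 95] [ 0.608  -0.0878  0.027 ] [   8.2926 -116.5509]
[160, 95] [ 0.5812 -0.0904  0.027 ] [ -18.6894 -116.7189]
```

Call:
send_rows --plan '[[1,[-10,-0.5,55],[0,0,0.6]],[1,[0,0,54],[0,0,0]],[1,[0,0,0],[0,0,0]]]'

```text
time: 5.78
eef_pos: [0.4887, -0.0123, 0.0159]
orientation: [-0.004, -0.043, 0.999, -0.001]
contact_force: [0.3, -0.8, -1.3]
finger_gap: 0.0189
```

```bash
cat >> h.py <<'E'
def st():
    s=env.state(); print("t",s["time"],"pos",np.array(s["eef_pos"]),"dock",todk(s["eef_pos"]),"yaw",np.degrees(yawof(s))%360,"F",s["contact_force"],"gap",s["finger_gap"])
E
python3 - <<'E'
from h import *
st()
d=grab("wrist"); cv2.imwrite("pics/w7.png",d["image"])
d=grab("scene"); up(d["image"],190,170,350,310,5,"pics/s7.png")
E
```

```text
t 5.775 pos [ 0.4887 -0.0123  0.0159] dock [-103.54    -30.3947] yaw 184.89246718725926 F [ 0.3202 -0.8192 -1.2614] gap 0.01885932842700248
```

View pics/w7.png

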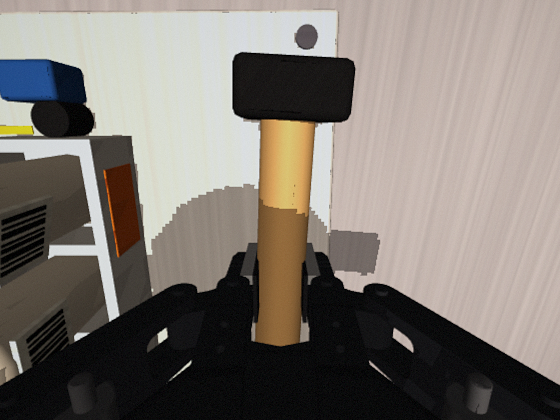

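View pics/s7.png

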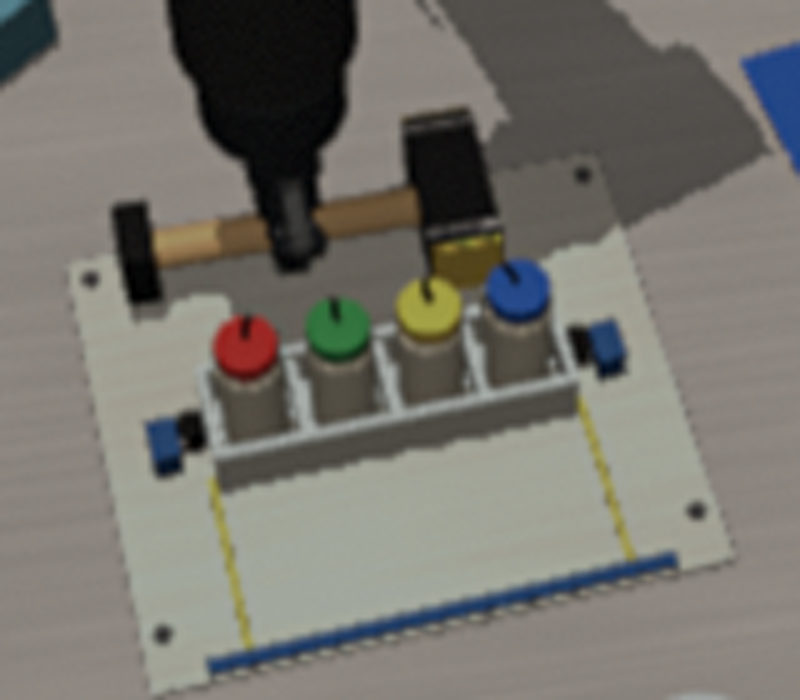

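Call:
send_rows --plan '[[1,[-12,0,0],[0,0,0]],[1,[-8,0,0],[0,0,0]],[1,[-4,0,0],[0,0,0]],[1,[-2,0,0],[0,0,0]]]'

```text
time: 6.38
eef_pos: [0.5177, -0.0082, 0.0194]
orientation: [0.0, -0.044, 0.999, 0.0]
contact_force: [-0.2, 0.3, -2.3]
finger_gap: 0.0203
```

Call:
send_rows --plan '[[1,[-2,0,0],[0,0,0]],[1,[-2,0,0],[0,0,0]]]'

```text
time: 6.62
eef_pos: [0.5201, -0.0085, 0.019]
orientation: [-0.001, -0.044, 0.999, -0.0]
contact_force: [-6.6, -1.9, -0.5]
finger_gap: 0.0194
```

```bash
python3 - <<'E'
from h import *
st()
d=grab("scene"); up(d["image"],190,170,350,310,5,"pics/s8.png")
E
```

```text
t 6.625 pos [ 0.5201 -0.0085  0.019 ] dock [-71.8929 -29.44  ] yaw 185.04847023093214 F [-6.5535 -1.8771 -0.5077] gap 0.0194476362367123
```

View pics/s8.png

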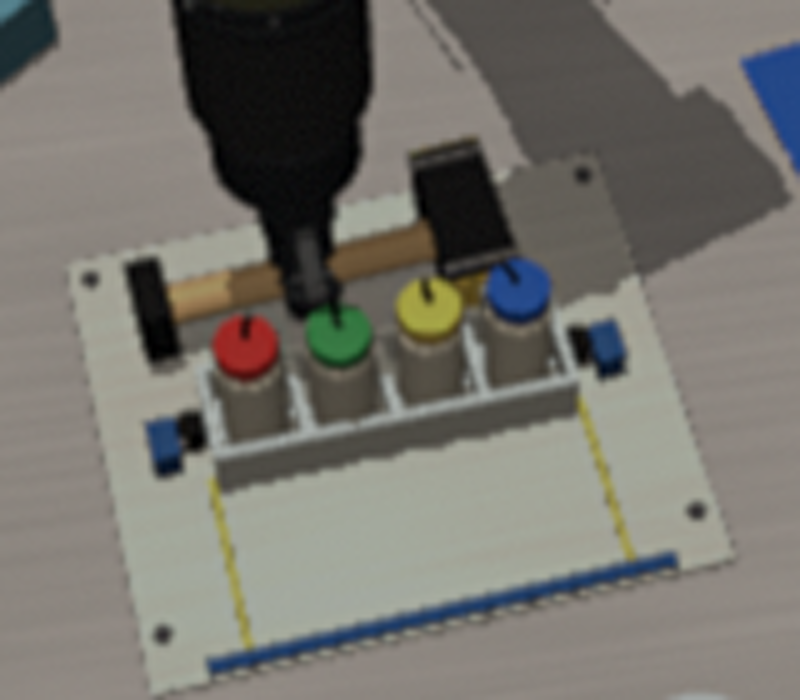

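Call:
send_rows --plan '[[1,[-4,0,0],[0,0,0]],[1,[-4,0,0],[0,0,0]],[1,[0,0,0],[0,0,0]]]'

```text
time: 7.05
eef_pos: [0.5265, -0.0079, 0.0182]
orientation: [-0.003, -0.044, 0.999, -0.001]
contact_force: [-11.2, -1.6, 2.4]
finger_gap: 0.0191
```

```bash
python3 - <<'E'
from h import *
st()
d=grab("scene"); up(d["image"],190,170,350,310,5,"pics/s9.png")
d=grab("wrist"); cv2.imwrite("pics/w9.png",d["image"])
E
```

```text
t 7.05 pos [ 0.5265 -0.0079  0.0182] dock [-65.4644 -29.4713] yaw 185.08277926658272 F [-11.232   -1.5768   2.4432] gap 0.019090801006835398
```

View pics/s9.png

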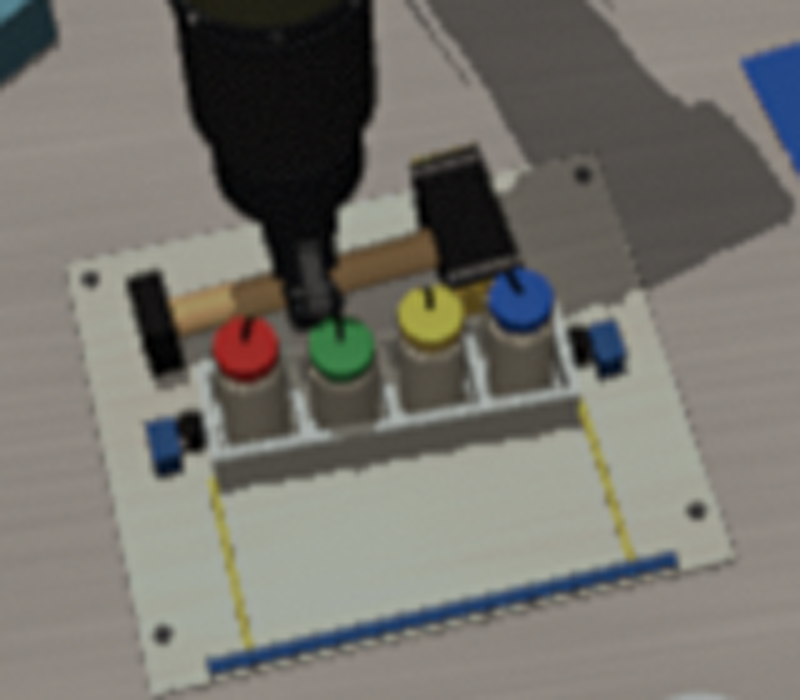

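View pics/w9.png

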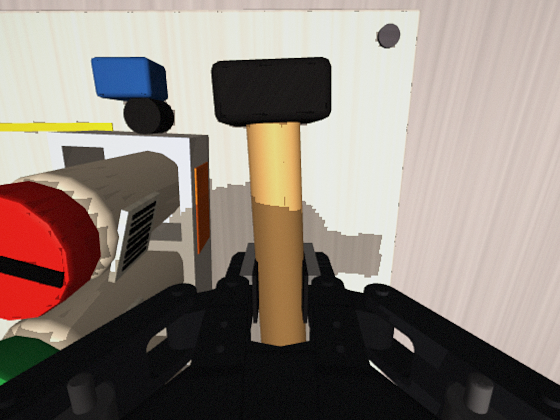

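```bash
cat >> h.py <<'E'
def caps(d,z=.099):
    H=hsv(d);h,s,v=[H[...,i].astype(int) for i in range(3)]
    M={"red":((h<6)|(h>174))&(s>150)&(v>90),"yellow":(h>22)&(h<34)&(s>110)&(v>90),"green":(h>45)&(h<80)&(s>110)&(v>60),"blue":(h>105)&(h<125)&(s>150)&(v>100)}
    o={}
    for k,m in M.items():
        m=cv2.morphologyEx(m.astype(np.uint8),cv2.MORPH_CLOSE,np.ones((3,3)))
        best=None
        for c in blobs(m,60):
            if cv2.contourArea(c)>420: continue
            (u,w)=cv2.minEnclosingCircle(c)[0]; r=cv2.minAreaRect(c)[1]
            if max(r)/max(min(r),1)>1.6: continue
            p=todk(ray(d,[[u,w]],z)[0])
            if abs(p[0])<110 and abs(p[1])<100: best=p if best is None else best
        o[k]=best
    return o
def cpose(d):
    o=caps(d); P=np.array([o[k] for k in o if o[k] is not None]); 
    f=np.polyfit(P[:,1],P[:,0],1); return o,f[1],-f[0]  # x at y=0, angle rad(+ = left end back)
E
python3 - <<'E'
from h import *
st()
d=grab("scene"); d0=dict(d); d0["image"]=cv2.imread("pics/scene0.png")
a=cpose(d0);b=cpose(d);print(a);print(b); print("x adv",b[1]-a[1],"dang",b[2]-a[2])
E
```

```text
t 7.15 pos [ 0.5265 -0.0079  0.0182] dock [-65.5053 -29.4805] yaw 185.08005028249988 F [-10.4862  -1.3823   0.2133] gap 0.01916076762287678
({'red': array([  3.3108, -69.9188]), 'yellow': array([ 5.3471, 21.9005]), 'green': array([  5.5905, -23.6511]), 'blue': array([ 4.3149, 67.5395])}, np.float64(4.647113307109838), np.float64(-0.0061029177248174))
({'red': array([  3.5756, -69.9558]), 'yellow': array([ 9.0164, 22.939 ]), 'green': array([ 14.9205, -24.6564]), 'blue': array([ 9.4471, 67.1849])}, np.float64(9.268110210568398), np.float64(-0.025148042813611944))
x adv 4.62099690345856 dang -0.019045125088794544
```

Call:
send_rows --plan '[[1,[-3,0,0],[0,0,0]],[1,[10,0,0],[0,0,0]],[1,[15,-20,-1],[0,0,0]],[1,[0,-52,0],[0,0,0]],[1,[0,-52,0],[0,0,0]]]'

```text
time: 7.82
eef_pos: [0.5181, -0.1344, 0.0212]
orientation: [0.001, -0.044, 0.999, -0.0]
contact_force: [1.0, 0.2, -3.3]
finger_gap: 0.0194
```

Call:
send_rows --plan '[[1,[0,0,0],[0,0,0]]]'

```text
time: 7.95
eef_pos: [0.5175, -0.1363, 0.0206]
orientation: [0.0, -0.042, 0.999, -0.0]
contact_force: [0.1, 0.3, -2.5]
finger_gap: 0.0191
```

```bash
python3 - <<'E'
from h import *
st()
d=grab("scene"); b=cpose(d);print(b); up(d["image"],190,170,350,310,5,"pics/s10.png")
d=grab("wrist"); cv2.imwrite("pics/w10.png",d["image"])
E
```

```text
t 7.95 pos [ 0.5175 -0.1363  0.0206] dock [ -86.3122 -156.5386] yaw 184.75984668784676 F [ 0.1348  0.3038 -2.529 ] gap 0.019088345633811028
({'red': array([  3.94  , -70.4454]), 'yellow': array([11.2769, 21.7564]), 'green': array([  9.2621, -24.4403]), 'blue': array([13.9708, 67.2611])}, np.float64(9.715016796256577), np.float64(-0.06991613673855636))
```

View pics/s10.png

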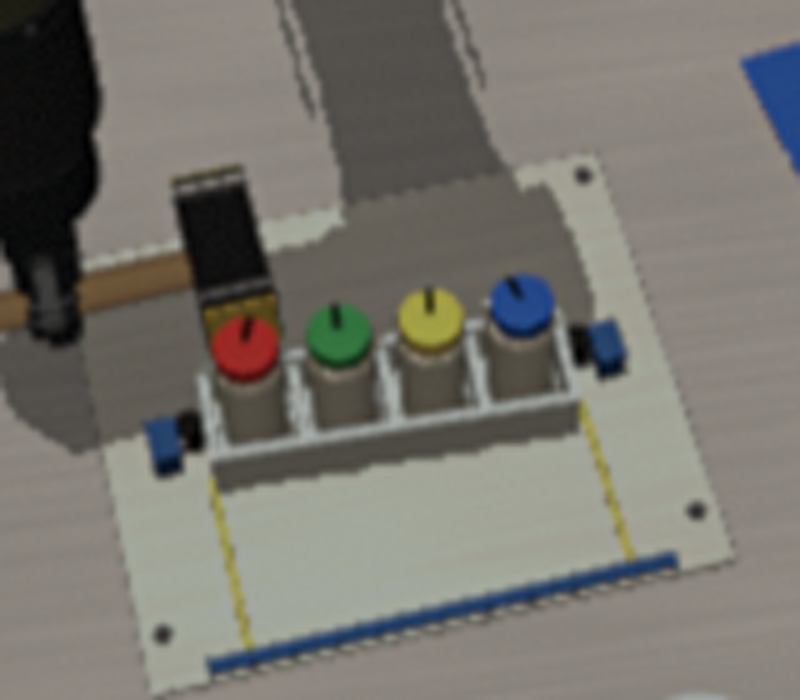

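View pics/w10.png

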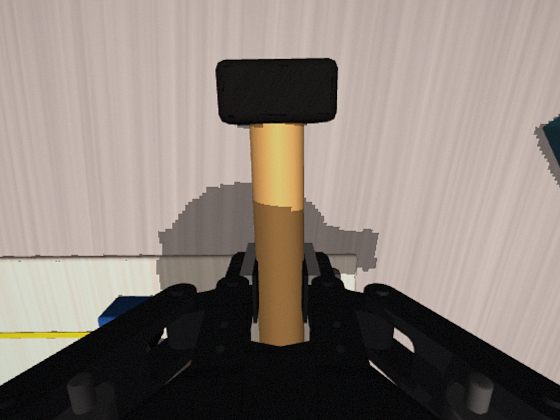

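Call:
send_rows --plan '[[1,[-9,3,1],[0,0,0]],[1,[-4,0,0],[0,0,0]],[1,[-4,0,0],[0,0,0]],[1,[-4,0,0],[0,0,0]],[1,[-4,0,0],[0,0,0]]]'

```text
time: 8.68
eef_pos: [0.5408, -0.128, 0.0187]
orientation: [-0.003, -0.045, 0.999, -0.001]
contact_force: [-8.1, -4.7, 0.2]
finger_gap: 0.0192
```

```bash
python3 - <<'E'
from h import *
st()
d=grab("scene"); b=cpose(d);print(b); up(d["image"],190,170,350,310,5,"pics/s11.png")
E
```

```text
t 8.675 pos [ 0.5408 -0.128   0.0187] dock [ -62.3362 -150.3875] yaw 185.1163732361944 F [-8.0868 -4.6946  0.1871] gap 0.01920871510731946
({'red': array([ 12.9668, -69.4767]), 'yellow': array([15.8751, 22.3156]), 'green': array([ 14.9706, -23.7162]), 'blue': array([14.2769, 68.456 ])}, np.float64(14.528710221641369), np.float64(-0.010482535929330692))
```

View pics/s11.png

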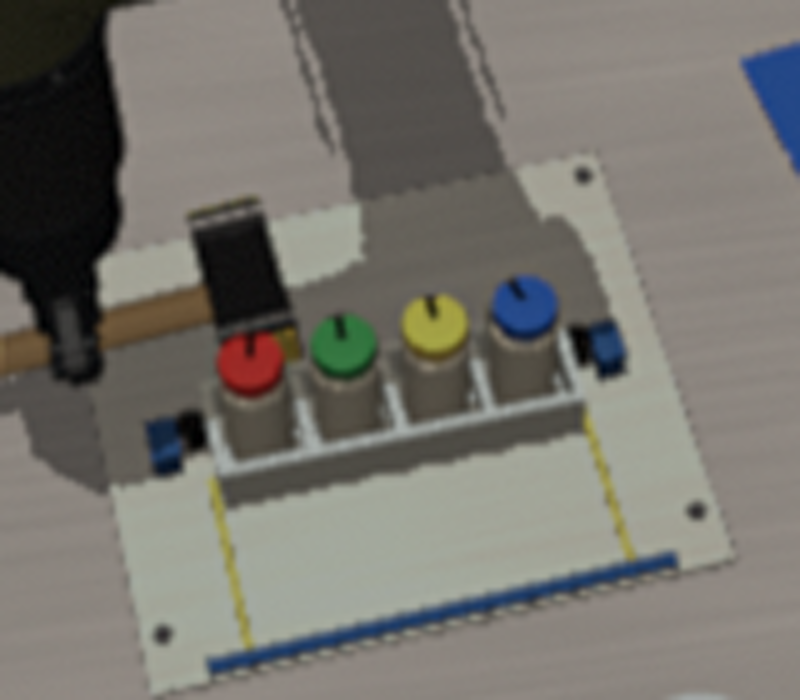

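Call:
send_rows --plan '[[1,[-4,0,0],[0,0,0]],[1,[-2,0,0],[0,0,0]],[1,[10,0,0],[0,0,0]],[1,[18,20,-1],[0,0,0]],[1,[0,52,0],[0,0,0]]]'

```text
time: 9.35
eef_pos: [0.5138, -0.0577, 0.0204]
orientation: [0.0, -0.043, 0.999, 0.0]
contact_force: [1.5, 0.6, -2.6]
finger_gap: 0.0187
```

Call:
send_rows --plan '[[1,[0,52,0],[0,0,0]],[1,[0,0,0],[0,0,0]]]'

```text
time: 9.6
eef_pos: [0.5099, -0.0025, 0.0208]
orientation: [0.001, -0.046, 0.999, 0.001]
contact_force: [-0.3, 0.0, -2.8]
finger_gap: 0.0191
```

```bash
python3 - <<'E'
from h import *
st()
d=grab("scene"); b=cpose(d);print(b); up(d["image"],190,170,350,310,5,"pics/s12.png")
d=grab("wrist"); cv2.imwrite("pics/w12.png",d["image"])
E
```

```text
t 9.6 pos [ 0.5099 -0.0025  0.0208] dock [-81.4961 -22.5474] yaw 185.31663381080403 F [-0.2792  0.0353 -2.7811] gap 0.01913620390844819
({'red': array([ 19.022 , -68.5403]), 'yellow': array([14.7844, 23.8485]), 'green': array([ 19.0622, -22.7987]), 'blue': array([15.221 , 68.3691])}, np.float64(17.029951608547716), np.float64(0.034423735133374836))
```

View pics/s12.png

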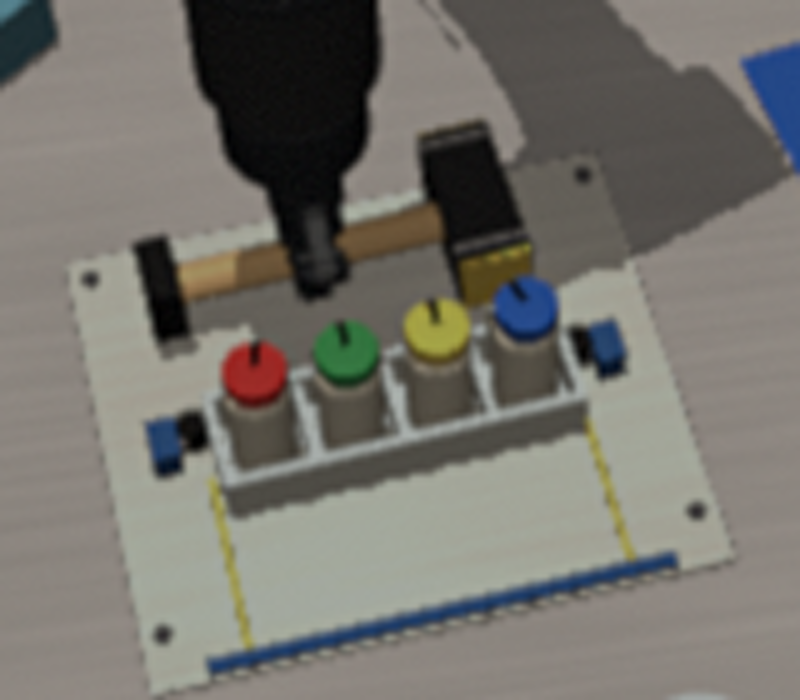

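View pics/w12.png

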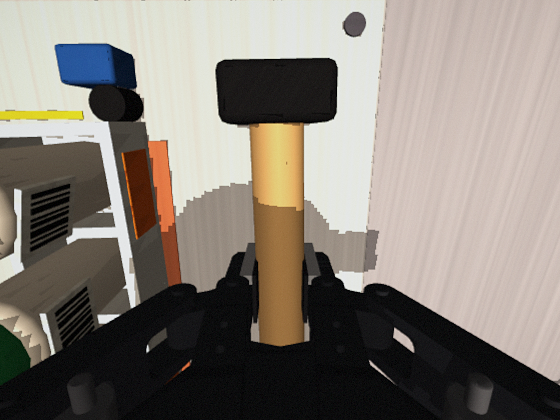

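Call:
send_rows --plan '[[1,[-13,-5,1],[0,0,0]],[1,[-4,0,0],[0,0,0]],[1,[-4,0,0],[0,0,0]],[1,[-4,0,0],[0,0,0]],[1,[-4,0,0],[0,0,0]]]'

```text
time: 10.32
eef_pos: [0.5359, -0.0099, 0.018]
orientation: [-0.004, -0.044, 0.999, -0.001]
contact_force: [-13.7, -3.3, 2.7]
finger_gap: 0.0191
```

```bash
python3 - <<'E'
from h import *
st()
d=grab("scene"); b=cpose(d);print(b)
E
```

```text
t 10.325 pos [ 0.5359 -0.0099  0.018 ] dock [-56.3002 -32.3662] yaw 185.05363996658954 F [-13.7498  -3.2665   2.7416] gap 0.019072662837786625
({'red': array([ 18.5284, -69.0317]), 'yellow': array([18.975 , 25.0268]), 'green': array([ 24.668 , -23.7224]), 'blue': array([17.579 , 69.6623])}, np.float64(19.946695638029187), np.float64(0.018815600652407366))
```

Call:
send_rows --plan '[[1,[-4,0,0],[0,0,0]],[1,[-4,0,0],[0,0,0]],[1,[-2,0,0],[0,0,0]],[1,[0,0,0],[0,0,0]]]'

```text
time: 10.88
eef_pos: [0.5489, -0.0074, 0.0188]
orientation: [-0.001, -0.044, 0.999, 0.0]
contact_force: [-2.1, 1.0, -3.9]
finger_gap: 0.0187
```

```bash
python3 - <<'E'
from h import *
st()
d=grab("scene"); b=cpose(d);print(b);up(d["image"],190,170,350,310,5,"pics/s13.png")
E
```

```text
t 10.875 pos [ 0.5489 -0.0074  0.0188] dock [-43.1778 -31.0733] yaw 185.02932386130044 F [-2.088   0.9609 -3.9424] gap 0.018730596281744782
({'red': array([ 20.9368, -69.5517]), 'yellow': array([31.0657, 23.2027]), 'green': array([ 36.2319, -23.8478]), 'blue': array([34.9545, 68.0072])}, np.float64(30.84099908361567), np.float64(-0.07997101518965219))
```

View pics/s13.png

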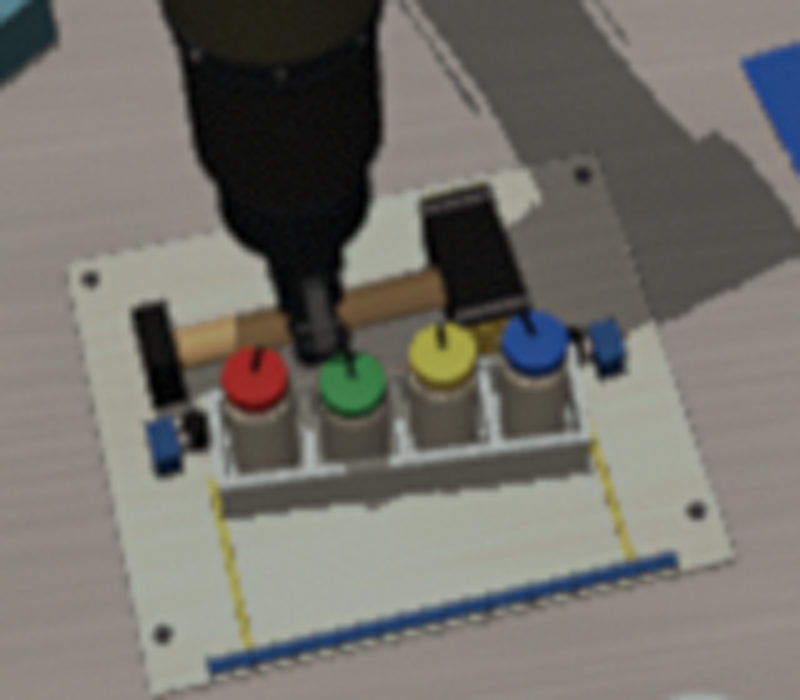

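Call:
send_rows --plan '[[1,[15,0,0],[0,0,0]],[1,[15,-20,0],[0,0,0]],[1,[0,-52,0],[0,0,0]],[1,[0,-52,0],[0,0,0]],[1,[0,0,0],[0,0,0]]]'

```text
time: 11.55
eef_pos: [0.53, -0.1375, 0.0196]
orientation: [0.0, -0.042, 0.999, -0.0]
contact_force: [-0.5, -0.1, -2.4]
finger_gap: 0.0195
```

```bash
python3 - <<'E'
from h import *
st()
d=grab("scene"); b=cpose(d);print(b);up(d["image"],190,170,350,310,5,"pics/s14.png")
E
```

```text
t 11.55 pos [ 0.53   -0.1375  0.0196] dock [ -74.0199 -158.8504] yaw 184.7592035481968 F [-0.5317 -0.0948 -2.4184] gap 0.019531916931247565
({'red': array([ 20.9368, -69.5517]), 'yellow': array([33.69  , 22.9574]), 'green': array([ 27.2281, -23.6487]), 'blue': array([34.9545, 68.0072])}, np.float64(29.261474810669103), np.float64(-0.10578717271406063))
```

View pics/s14.png

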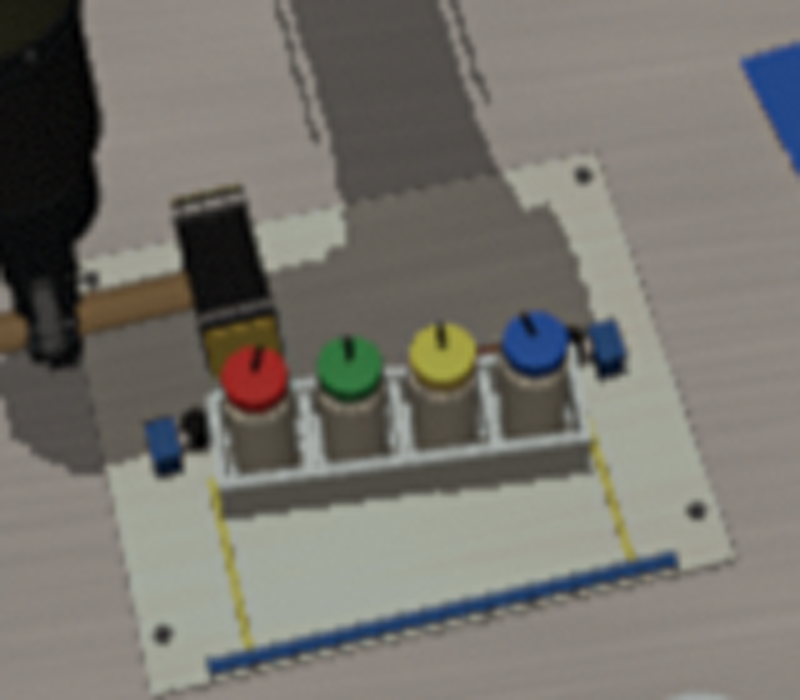

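Call:
send_rows --plan '[[1,[-12,7,1],[0,0,0]],[1,[-4,0,0],[0,0,0]],[1,[-4,0,0],[0,0,0]],[1,[-4,0,0],[0,0,0]],[1,[-4,0,0],[0,0,0]]]'

```text
time: 12.22
eef_pos: [0.5574, -0.1242, 0.0181]
orientation: [-0.0, -0.044, 0.999, -0.0]
contact_force: [-2.9, -1.0, -1.3]
finger_gap: 0.0194
```

```bash
python3 - <<'E'
from h import *
st()
d=grab("scene"); b=cpose(d);print(b)
E
```

```text
t 12.225 pos [ 0.5574 -0.1242  0.0181] dock [ -45.4327 -148.1385] yaw 185.04824070120668 F [-2.9314 -1.0013 -1.3009] gap 0.019354951708347955
({'red': array([ 30.6912, -68.0497]), 'yellow': array([35.3635, 23.7968]), 'green': array([ 33.2169, -21.9199]), 'blue': array([35.5606, 70.3758])}, np.float64(33.66991086653618), np.float64(-0.03631057923399554))
```

Call:
send_rows --plan '[[1,[-4,0,0],[0,0,0]],[1,[-4,0,0],[0,0,0]],[1,[15,0,0],[0,0,0]],[1,[15,0,-12],[0,0,0]],[1,[0,0,0],[0,0,0]]]'

```text
time: 12.9
eef_pos: [0.5368, -0.126, 0.0317]
orientation: [0.002, -0.044, 0.999, 0.0]
contact_force: [0.3, 0.2, -2.5]
finger_gap: 0.0193
```

```bash
python3 - <<'E'
from h import *
st()
d=grab("scene"); b=cpose(d);print(b);up(d["image"],190,170,350,310,5,"pics/s15.png")
E
```

```text
t 12.9 pos [ 0.5368 -0.126   0.0317] dock [ -66.2014 -148.0269] yaw 185.02886861738403 F [ 0.301   0.1621 -2.5011] gap 0.019267928419700917
({'red': array([ 36.6313, -67.2214]), 'yellow': array([35.8044, 25.5207]), 'green': array([ 38.3441, -21.2232]), 'blue': array([35.8131, 71.3626])}, np.float64(36.67110598158486), np.float64(0.010844237980643115))
```

View pics/s15.png

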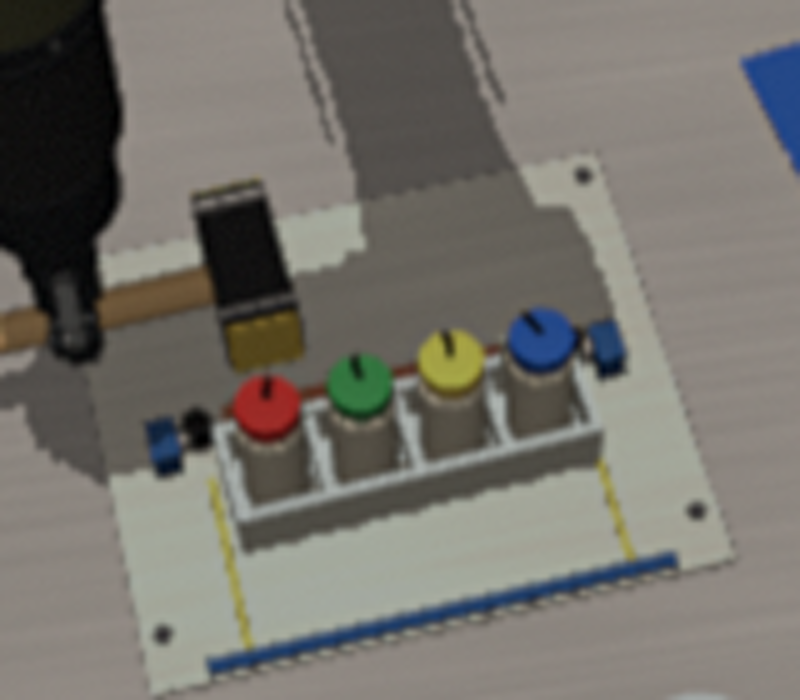

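Call:
send_rows --plan '[[1,[0,40,0],[0,0,0]],[1,[0,40,0],[0,0,0]],[1,[0,40,0],[0,0,0]],[1,[-12,0,0],[0,0,0]],[1,[-4,0,0],[0,0,0]]]'

```text
time: 13.58
eef_pos: [0.5419, -0.005, 0.03]
orientation: [0.0, -0.044, 0.999, 0.0]
contact_force: [-0.5, 0.3, -3.2]
finger_gap: 0.0193
```

Call:
send_rows --plan '[[1,[-4,0,0],[0,0,0]],[1,[-4,0,0],[0,0,0]],[1,[-4,0,0],[0,0,0]],[1,[0,0,0],[0,0,0]]]'

```text
time: 14.08
eef_pos: [0.5529, -0.0046, 0.03]
orientation: [-0.0, -0.044, 0.999, -0.0]
contact_force: [-1.2, -0.2, -2.1]
finger_gap: 0.0194
```

```bash
python3 - <<'E'
from h import *
st()
d=grab("scene"); b=cpose(d);print(b);up(d["image"],190,170,350,310,5,"pics/s16.png")
E
```

```text
t 14.075 pos [ 0.5529 -0.0046  0.03  ] dock [-38.9528 -28.6264] yaw 185.0003456706914 F [-1.2284 -0.2247 -2.1437] gap 0.019449220383866053
({'red': array([ 39.7484, -66.1895]), 'yellow': array([39.0053, 26.6504]), 'green': array([ 38.004 , -20.4063]), 'blue': array([35.8636, 71.56  ])}, np.float64(38.222123272087046), np.float64(0.023001644365304826))
```

View pics/s16.png

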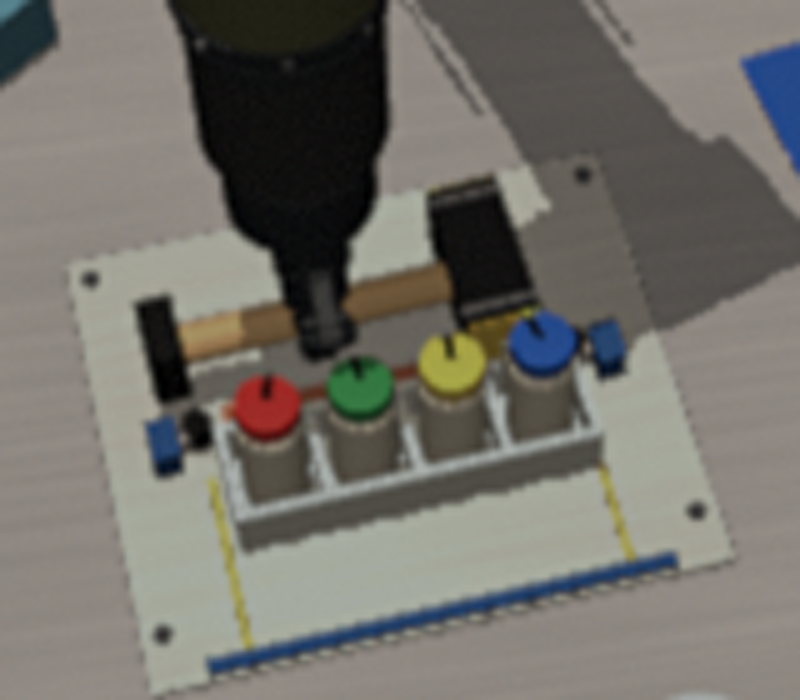

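Call:
send_rows --plan '[[1,[-4,0,0],[0,0,0]],[1,[-4,0,0],[0,0,0]],[1,[-4,0,0],[0,0,0]],[1,[0,0,0],[0,0,0]]]'

```text
time: 14.62
eef_pos: [0.5612, -0.0029, 0.0288]
orientation: [-0.005, -0.043, 0.999, 0.0]
contact_force: [-17.4, 3.7, 2.7]
finger_gap: 0.0192
```

```bash
python3 - <<'E'
from h import *
st()
d=grab("scene"); b=cpose(d);print(b);up(d["image"],190,170,350,310,5,"pics/s17.png")
E
```

```text
t 14.625 pos [ 0.5612 -0.0029  0.0288] dock [-30.5221 -27.7399] yaw 184.90689238622477 F [-17.3568   3.7368   2.6969] gap 0.019206024928901055
({'red': array([ 39.3415, -67.7822]), 'yellow': array([47.1745, 24.6059]), 'green': array([ 44.4513, -22.6169]), 'blue': array([48.0306, 69.5282])}, np.float64(44.690914217283634), np.float64(-0.0627109650286138))
```

View pics/s17.png

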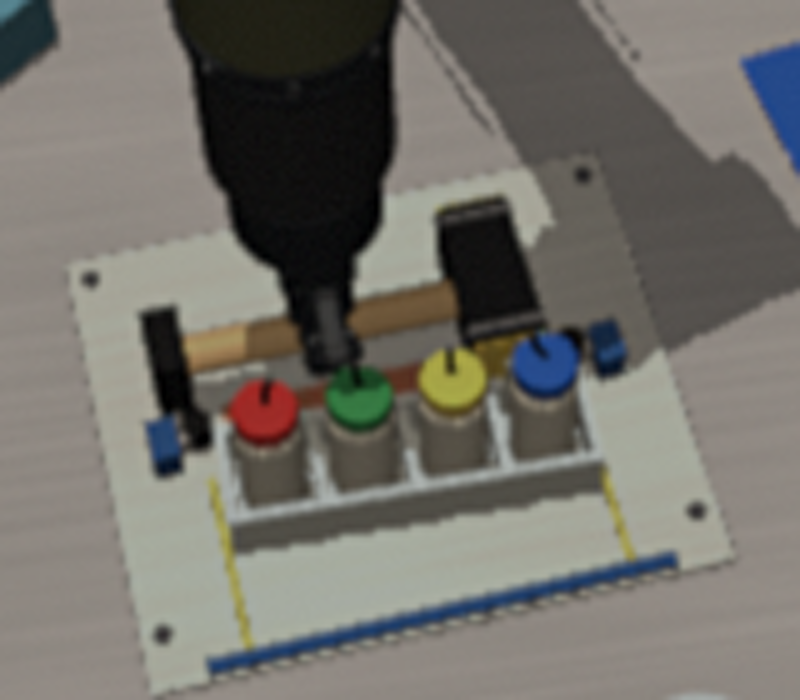

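Call:
send_rows --plan '[[1,[15,0,0],[0,0,0]],[1,[15,-20,-3],[0,0,0]],[1,[0,-52,0],[0,0,0]],[1,[0,-52,0],[0,0,0]],[1,[0,0,0],[0,0,0]]]'

```text
time: 15.3
eef_pos: [0.5459, -0.1331, 0.0338]
orientation: [0.001, -0.042, 0.999, -0.0]
contact_force: [0.8, 0.6, -3.0]
finger_gap: 0.0195
```

```bash
python3 - <<'E'
from h import *
st()
d=grab("scene"); b=cpose(d);print(b)
d=grab("wrist"); cv2.imwrite("pics/w17.png",d["image"])
for uv in ([250,85],[280,85],[310,85],[280,140],[280,200],[280,250]): 
    s=env.state();R=quat(s["orientation"]);w=dep(d,[uv])[0]; print(uv,(R.T@(w-np.array(s["eef_pos"])))*1000)
E
```

```text
t 15.3 pos [ 0.5459 -0.1331  0.0338] dock [ -57.765  -155.9245] yaw 184.7708740141094 F [ 0.7711  0.5676 -2.9756] gap 0.019487525067398252
({'red': array([ 40.6941, -68.0621]), 'yellow': array([46.293 , 23.5775]), 'green': array([ 43.9428, -22.4761]), 'blue': array([48.0306, 69.5282])}, np.float64(44.70605928375068), np.float64(-0.0530767182980629))
[250, 85] [ -8.6766 -81.3913 -39.6517]
[280, 85] [  0.9743 -81.44   -39.1162]
[310, 85] [ 10.5347 -81.261  -40.5896]
[280, 140] [  0.9615 -63.5709 -30.4108]
[280, 200] [  0.9392 -40.232  -28.426 ]
[280, 250] [  0.9176 -19.1203 -29.253 ]
```

View pics/w17.png

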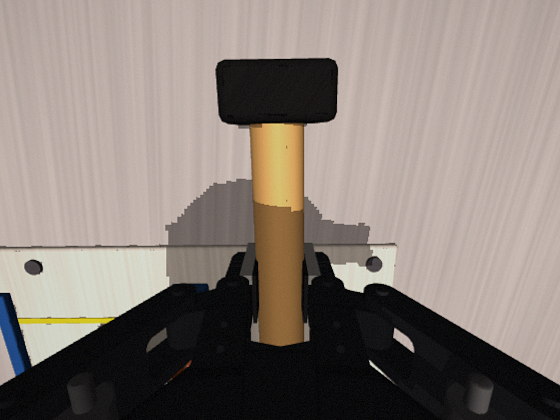

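Call:
send_rows --plan '[[1,[-11,4,6.5],[0,0,0]],[1,[-5,0,0],[0,0,0]],[1,[-4,0,0],[0,0,0]],[1,[-4,0,0],[0,0,0]],[1,[-4,0,0],[0,0,0]]]'

```text
time: 16.02
eef_pos: [0.5732, -0.1229, 0.0266]
orientation: [-0.001, -0.044, 0.999, -0.0]
contact_force: [-2.8, -1.3, -2.3]
finger_gap: 0.0194
```

```bash
python3 - <<'E'
from h import *
st()
d=grab("scene"); b=cpose(d);print(b);up(d["image"],190,170,350,310,5,"pics/s18.png")
E
```

```text
t 16.025 pos [ 0.5732 -0.1229  0.0266] dock [ -29.6339 -148.3465] yaw 185.04488404114053 F [-2.8349 -1.2551 -2.3069] gap 0.019401735124793453
({'red': array([ 46.3851, -68.0137]), 'yellow': array([48.5301, 24.2666]), 'green': array([ 47.1203, -21.3704]), 'blue': array([47.3737, 70.7562])}, np.float64(47.3389659170778), np.float64(-0.009450325634750593))
```

View pics/s18.png

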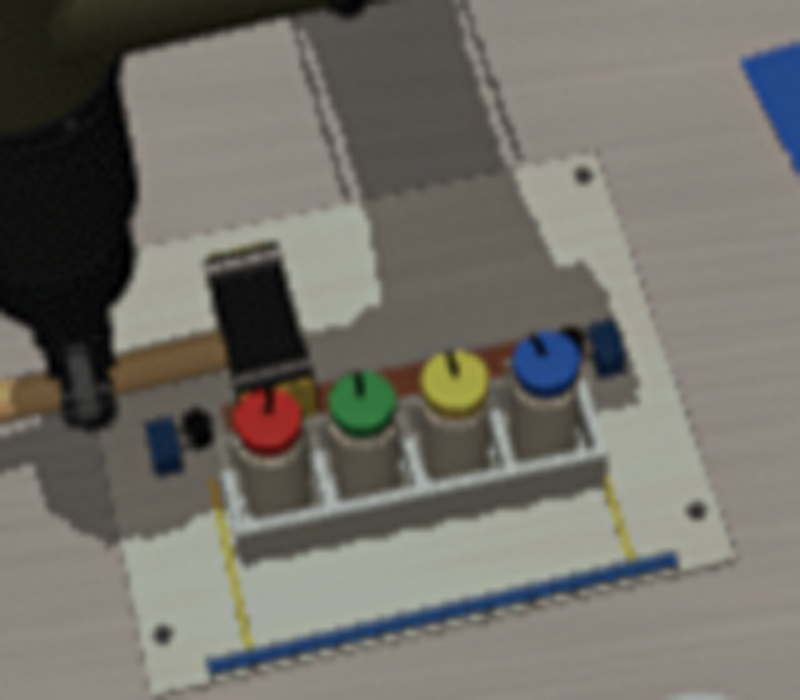

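Call:
send_rows --plan '[[1,[-5,0,0],[0,0,0]],[1,[0,0,0],[0,0,0]],[1,[15,0,0],[0,0,0]],[1,[25,0,-10],[0,0,0]],[1,[20,-10,-30],[0,0,0]]]'

```text
time: 16.7
eef_pos: [0.5182, -0.1371, 0.0656]
orientation: [-0.001, -0.044, 0.999, 0.001]
contact_force: [1.2, -0.2, -1.0]
finger_gap: 0.0194
```

```bash
python3 - <<'E'
from h import *
st()
d=grab("scene"); b=cpose(d);print(b);up(d["image"],190,170,350,310,5,"pics/s19.png")
d0=grab("top");print(cpose(d0)); d1=dict(d0);d1["image"]=cv2.imread("pics/top0.png");print(cpose(d1))
E
```

```text
t 16.7 pos [ 0.5182 -0.1371  0.0656] dock [ -85.717  -157.3364] yaw 185.05771745959316 F [ 1.1765 -0.1822 -0.9964] gap 0.019369647709488
({'red': array([ 50.7739, -66.2044]), 'yellow': array([49.3752, 25.4587]), 'green': array([ 51.4623, -20.7692]), 'blue': array([47.6157, 71.7023])}, np.float64(49.87090586050478), np.float64(0.025194738603103284))
({'red': array([ 46.1962, -63.8943]), 'yellow': array([44.7584, 27.616 ]), 'green': None, 'blue': None}, np.float64(45.19231013838688), np.float64(0.015711366220842425))
({'red': None, 'yellow': array([-1.8041, 24.6921]), 'green': array([ -0.915 , -20.2893]), 'blue': None}, np.float64(-1.3160304721451244), np.float64(0.019767140300513745))
```

View pics/s19.png

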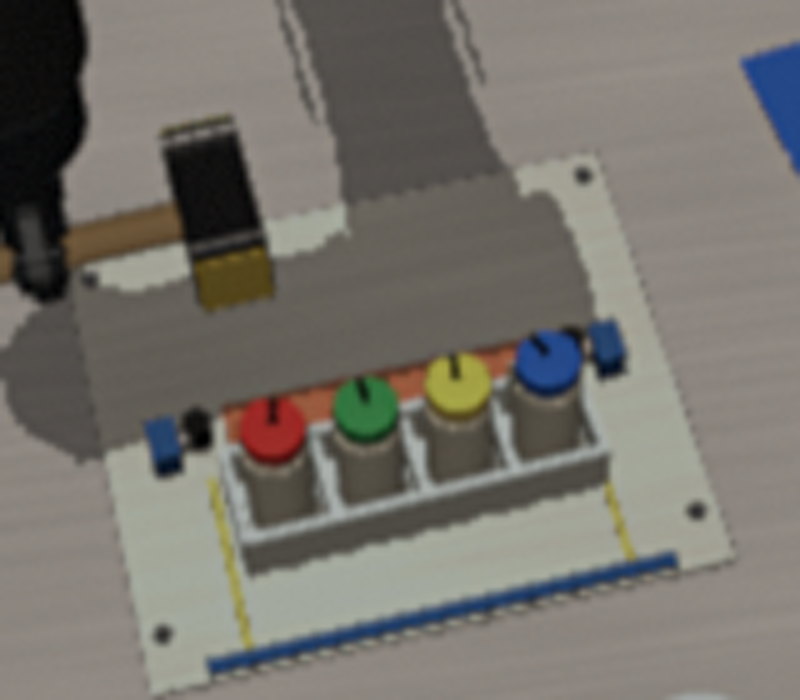

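```bash
python3 - <<'E'
from h import *
go([.488,-.3768,.14],np.radians(93))
E
```

```text
[[5.9, -26.1, -7.7], [0.03, 0.04, 10.22]]
[[1.2, -26.7, -7.6], [0.03, 0.04, 10.22]]
[[-3.6, -26.5, -7.6], [0.03, 0.04, 10.22]]
[[-8.2, -25.5, -7.6], [0.03, 0.04, 10.22]]
[[-12.6, -23.6, -7.6], [0.03, 0.04, 10.22]]
[[-16.6, -21.0, -7.6], [0.03, 0.04, 10.22]]
[[-20.0, -17.7, -7.6], [0.03, 0.04, 10.22]]
[[-22.9, -13.9, -7.6], [0.03, 0.04, 10.22]]
[[-25.0, -9.6, -7.6], [0.03, 0.04, 10.22]]
```

Call:
send_rows --plan '[[1,[5,-50,-30],[0,0,0]],[1,[5,-50,-30],[0,0,0]],[1,[0,-50,-10],[0,0,0]],[1,[0,0,0],[0,0,0]]]'

```text
time: 17.3
eef_pos: [0.5234, -0.2907, 0.1369]
orientation: [0.001, -0.042, 0.999, -0.0]
contact_force: [-0.5, 0.1, -3.4]
finger_gap: 0.0193
```

```bash
python3 - <<'E'
from h import *
st();go([.488,-.3768,.12],np.radians(93))
E
```

```text
t 17.3 pos [ 0.5234 -0.2907  0.1369] dock [ -94.7365 -310.7544] yaw 184.79963149501938 F [-0.4717  0.1036 -3.3653] gap 0.019257591329161636
[[4.7, -9.2, 1.9], [0.01, 0.01, 10.2]]
[[3.0, -9.9, 1.9], [0.01, 0.01, 10.2]]
[[1.2, -10.3, 1.9], [0.01, 0.01, 10.2]]
[[-0.6, -10.3, 1.9], [0.01, 0.01, 10.2]]
[[-2.4, -10.1, 1.9], [0.01, 0.01, 10.2]]
[[-4.2, -9.5, 1.9], [0.01, 0.01, 10.2]]
[[-5.8, -8.6, 1.9], [0.01, 0.01, 10.2]]
[[-7.2, -7.4, 1.9], [0.01, 0.01, 10.2]]
[[-8.4, -6.0, 1.9], [0.01, 0.01, 10.2]]
```

Call:
send_rows --plan '[[1,[4.5,-9,2],[0,0,10.2]],[1,[3,-10,2],[0,0,10.2]],[1,[1,-10,2],[0,0,10.2]],[1,[-0.5,-10.5,2],[0,0,10.2]],[1,[-2.5,-10,2],[0,0,10.2]]]'

```text
time: 17.92
eef_pos: [0.5041, -0.3349, 0.1257]
orientation: [-0.0, 0.393, 0.92, 0.0]
contact_force: [0.9, -0.3, -2.7]
finger_gap: 0.0191
```

Call:
send_rows --plan '[[1,[-4,-9.5,2],[0,0,10.2]],[1,[-6,-8.5,2],[0,0,10.2]],[1,[-7,-7.5,2],[0,0,10.2]],[1,[-8.5,-6,2],[0,0,10.2]],[1,[0,0,0],[0,0,0]]]'

```text
time: 18.55
eef_pos: [0.4881, -0.3734, 0.1176]
orientation: [-0.001, 0.686, 0.727, 0.0]
contact_force: [0.0, -0.1, -2.6]
finger_gap: 0.0193
```

```bash
python3 - <<'E'
from h import *
st();go([.488,-.3768,.02],np.radians(93))
d=grab("wrist"); cv2.imwrite("pics/w20.png",d["image"])
s=env.state();R=quat(s["orientation"])
for uv in ([250,85],[280,85],[310,85],[280,140],[280,200],[280,250]): 
    w=dep(d,[uv])[0]; print(uv,(R.T@(w-np.array(s["eef_pos"])))*1000)
E
```

```text
t 18.55 pos [ 0.4881 -0.3734  0.1176] dock [-137.5457 -389.8686] yaw 93.30024523389304 F [ 0.0088 -0.0628 -2.6255] gap 0.01927371089885369
[[-1.7, -0.1, 48.8], [-0.02, -0.03, 0.15]]
[[-1.7, -0.1, 48.8], [-0.02, -0.03, 0.15]]
[250, 85] [ -9.0185 -81.6415 -39.4328]
[280, 85] [  0.6122 -81.5614 -39.9542]
[310, 85] [ 10.3659 -81.7452 -38.1253]
[280, 140] [  0.5793 -63.719  -28.1149]
[280, 200] [  0.5347 -40.784  -29.1784]
[280, 250] [  0.4941 -19.9113 -30.0748]
```

View pics/w20.png

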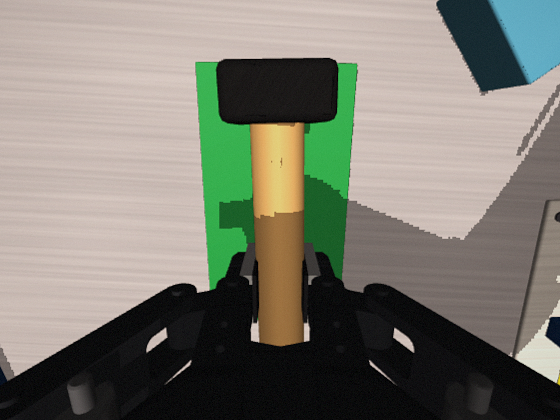

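Call:
send_rows --plan '[[1,[-3.5,0,50],[0,0,0]],[1,[0,0,40],[0,0,0]],[1,[0,0,12],[0,0,0]],[1,[0,0,4],[0,0,0]],[1,[0,0,2],[0,0,0]]]'

```text
time: 19.23
eef_pos: [0.4894, -0.3778, 0.0127]
orientation: [0.001, 0.686, 0.727, 0.0]
contact_force: [-0.1, -0.2, -2.4]
finger_gap: 0.0191
```

```bash
python3 - <<'E'
from h import *
st()
E
```

```text
t 19.225 pos [ 0.4894 -0.3778  0.0127] dock [-136.6045 -394.3837] yaw 93.30380902120017 F [-0.1078 -0.1647 -2.4321] gap 0.019062603349314228
```

Call:
send_rows --plan '[[1,[0,0,2],[0,0,0]],[1,[0,0,2],[0,0,0]],[1,[0,0,0],[0,0,0]]]'

```text
time: 19.6
eef_pos: [0.4882, -0.3774, 0.0069]
orientation: [0.0, 0.687, 0.727, 0.0]
contact_force: [-0.1, 0.2, -2.7]
finger_gap: 0.0191
```

Call:
send_rows --plan '[[1,[0,0,1.5],[0,0,0]],[0.6,[0,0,0],[0,0,0]],[0.3,[0,0,0],[0,0,0]],[0,[0,0,0],[0,0,0]],[0,[0,0,0],[0,0,0]]]'

```text
time: 20.23
eef_pos: [0.4883, -0.3775, 0.0054]
orientation: [0.0, 0.687, 0.727, 0.0]
contact_force: [0.8, 0.2, -0.4]
finger_gap: 0.0847
```

Call:
send_rows --plan '[[0,[0,0,-30],[0,0,0]],[0,[0,0,-50],[0,0,0]],[0,[0,0,-60],[0,0,0]],[0,[0,0,-40],[0,0,0]],[0,[0,0,0],[0,0,0]]]'

```text
time: 20.85
eef_pos: [0.4896, -0.3784, 0.1903]
orientation: [0.004, 0.687, 0.727, 0.001]
contact_force: [1.0, 0.2, -1.4]
finger_gap: 0.0852
```

```bash
python3 - <<'E'
from h import *
st()
d=grab("wrist"); cv2.imwrite("pics/w21.png",d["image"])
d=grab("top"); cv2.imwrite("pics/t21.png",d["image"])
E
```

```text
t 20.85 pos [ 0.4896 -0.3784  0.1903] dock [-136.5127 -395.0077] yaw 93.2305309236553 F [ 0.9979  0.2019 -1.3757] gap 0.08521775757342522
```

View pics/w21.png

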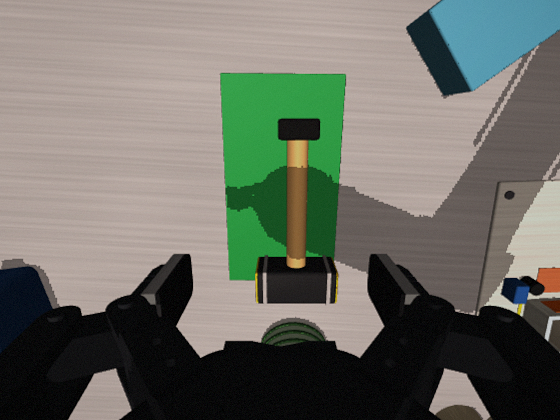

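View pics/t21.png

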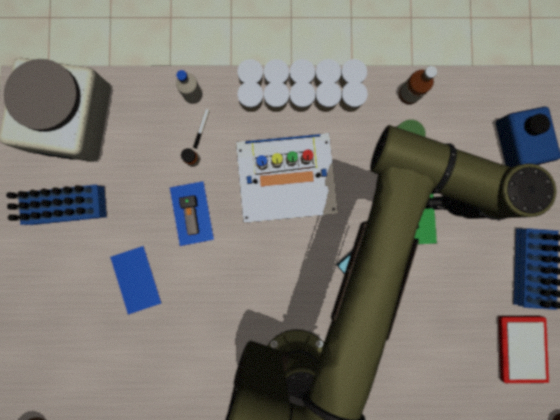

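```bash
cat > mm.py <<'E'
from h import *
d=grab("wrist");H=hsv(d);h,s,v=H[...,0],H[...,1],H[...,2]
c=blobs((h>45)&(h<80)&(s>140)&(v>40),500)[0]
r=cv2.minAreaRect(cv2.convexHull(ray(d,c[:,0,:],.002)[:,:2].astype(np.float32)*1000)); print("mat",r)
m=(h>8)&(h<25)&(s>90)&(v>60); m[:, :240]=0;m[:,340:]=0;m[:100]=0;m[300:]=0
c=blobs(m,300)[0]
r=cv2.minAreaRect(cv2.convexHull(ray(d,c[:,0,:],.024)[:,:2].astype(np.float32)*1000)); print("handle",r)
E
python3 mm.py
```

```text
mat ((491.2170104980469, -376.62298583984375), (237.23684692382812, 128.3736114501953), 2.814791679382324)
handle ((515.2347412109375, -352.92681884765625), (144.3630828857422, 21.474262237548828), 2.4614498615264893)
```

```bash
python3 - <<'E'
from h import *
go([.515,-.353,.008],np.radians(92.5),4)
E
```

```text
[[5.6, 7.2, 44.0], [-0.02, -0.02, 0.18]]
[[5.6, 7.1, 44.0], [-0.02, -0.02, 0.18]]
[[5.6, 7.1, 44.0], [-0.02, -0.02, 0.18]]
[[5.7, 7.1, 44.0], [-0.02, -0.02, 0.18]]
```

Call:
send_rows --plan '[[0,[22.5,28.5,20],[0,0,0.7]],[0,[0,0,55],[0,0,0]],[0,[0,0,55],[0,0,0]],[0,[0,0,40],[0,0,0]],[0,[0,0,12],[0,0,0]]]' --grip_force 60

```text
time: 21.62
eef_pos: [0.5126, -0.3522, -0.0014]
orientation: [-0.004, 0.691, 0.722, -0.001]
contact_force: [-0.0, -0.8, 1.0]
finger_gap: 0.0852
```

Call:
send_rows --plan '[[0,[0,0,0],[0,0,0]],[0.6,[0,0,0],[0,0,0]],[1,[0,0,0],[0,0,0]],[1,[0,0,0],[0,0,0]],[1,[0,0,0],[0,0,0]]]'

```text
time: 22.25
eef_pos: [0.5157, -0.3534, 0.0042]
orientation: [0.001, 0.691, 0.723, 0.0]
contact_force: [-0.8, 1.5, 3.4]
finger_gap: 0.0204
```

Call:
send_rows --plan '[[1,[0,0,0],[0,0,0]],[1,[0,0,-15],[0,0,0]],[1,[0,0,0],[0,0,0]],[1,[0,0,0],[0,0,0]]]'

```text
time: 22.75
eef_pos: [0.5151, -0.3531, 0.0178]
orientation: [-0.0, 0.691, 0.722, 0.0]
contact_force: [-0.2, -0.5, -3.7]
finger_gap: 0.0204
```

```bash
python3 - <<'E'
from h import *
st();go([.489,-.3766,.02],np.radians(92.8),2)
E
```

```text
t 22.75 pos [ 0.5151 -0.3531  0.0178] dock [-108.7777 -372.1753] yaw 92.5185152946277 F [-0.1661 -0.4681 -3.7092] gap 0.02038948539455683
[[-11.1, -13.5, -1.1], [-0.01, -0.02, -0.14]]
[[-11.1, -13.6, -1.1], [-0.01, -0.02, -0.14]]
```

Call:
send_rows --plan '[[1,[-11,-13.5,0],[0,0,0]],[1,[-11,-13.5,0],[0,0,0]],[1,[0,0,9],[0,0,0]],[1,[0,0,3],[0,0,0]],[1,[0,0,1.5],[0,0,0]]]'

```text
time: 23.38
eef_pos: [0.4892, -0.3764, 0.0044]
orientation: [-0.0, 0.691, 0.723, -0.0]
contact_force: [-0.2, -0.7, -0.8]
finger_gap: 0.0204
```

Call:
send_rows --plan '[[1,[0,0,0.5],[0,0,0]],[0.5,[0,0,0],[0,0,0]],[0.2,[0,0,0],[0,0,0]],[0,[0,0,0],[0,0,0]],[0,[0,0,0],[0,0,0]]]'

```text
time: 24.0
eef_pos: [0.4895, -0.3765, 0.0045]
orientation: [0.0, 0.691, 0.723, 0.0]
contact_force: [0.4, 0.8, -0.1]
finger_gap: 0.0857
```

Call:
send_rows --plan '[[0,[0,0,-10],[0,0,0]],[0,[0,0,-50],[0,0,0]],[0,[0,0,-60],[0,0,0]],[0,[0,0,-60],[0,0,0]],[0,[0,0,0],[0,0,0]]]'

```text
time: 24.62
eef_pos: [0.4913, -0.3782, 0.1924]
orientation: [0.006, 0.691, 0.723, 0.001]
contact_force: [0.5, -0.1, -1.4]
finger_gap: 0.0853
```

```bash
python3 - <<'E'
from h import *
st()
d=grab("wrist"); cv2.imwrite("pics/w22.png",d["image"])
E
python3 mm.py
```

```text
t 24.625 pos [ 0.4913 -0.3782  0.1924] dock [-134.7886 -394.8896] yaw 92.52782192621464 F [ 0.4545 -0.0868 -1.4209] gap 0.08531872599397593
mat ((491.40069580078125, -376.5456848144531), (237.81629943847656, 128.4274139404297), 2.851618766784668)
handle ((487.66644287109375, -376.1029968261719), (144.2723846435547, 21.21772575378418), 2.2145278453826904)
```

View pics/w22.png

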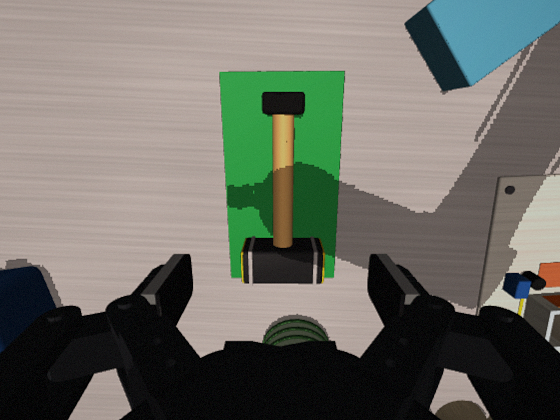

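```bash
python3 - <<'E'
from h import *
go([.50,.025,.21],np.radians(95.3))
d=grab("top"); up(d["image"],100,160,260,330,4.5,"pics/t22.png")
E
```

```text
[[57.2, 4.0, -3.5], [0.02, 0.0, -0.4]]
[[57.2, 4.4, -3.5], [0.02, 0.0, -0.4]]
[[57.2, 4.8, -3.5], [0.02, 0.0, -0.4]]
[[57.1, 5.2, -3.5], [0.02, 0.0, -0.4]]
[[57.1, 5.6, -3.5], [0.02, 0.0, -0.4]]
[[57.1, 6.0, -3.5], [0.02, 0.0, -0.4]]
[[57.0, 6.4, -3.5], [0.02, 0.0, -0.4]]
```

View pics/t22.png

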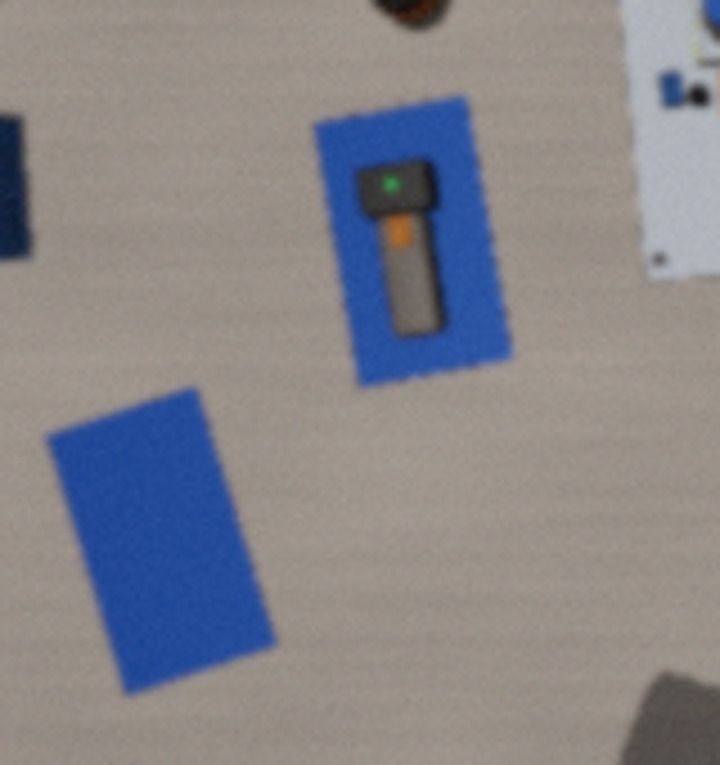

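Call:
send_rows --plan '[[0,[57,4,-4],[0,0,-0.4]],[0,[57,4.5,-4],[0,0,-0.4]],[0,[57,5,-4],[0,0,-0.4]],[0,[57,5,-4],[0,0,-0.4]],[0,[57,5.5,-4],[0,0,-0.4]]]'

```text
time: 25.4
eef_pos: [0.4959, -0.0889, 0.2029]
orientation: [-0.001, 0.679, 0.735, -0.001]
contact_force: [0.7, -0.2, -0.1]
finger_gap: 0.0857
```

Call:
send_rows --plan '[[0,[57,6,-2],[0,0,-0.4]],[0,[57,6.5,0],[0,0,-0.4]],[0,[0,0,0],[0,0,0]],[0,[0,0,0],[0,0,0]]]'

```text
time: 25.9
eef_pos: [0.4994, 0.024, 0.2052]
orientation: [-0.0, 0.673, 0.74, -0.001]
contact_force: [-0.0, -0.6, 0.2]
finger_gap: 0.0856
```

```bash
python3 - <<'E'
from h import *
st()
d=grab("wrist"); cv2.imwrite("pics/w23.png",d["image"]); up(d["image"],180,180,380,340,4,"pics/w23c.png")
E
```

```text
t 25.9 pos [0.4994 0.024  0.2052] dock [-89.5436   4.8141] yaw 95.37848333927383 F [-0.0089 -0.639   0.2438] gap 0.0856411375966566
```

View pics/w23.png

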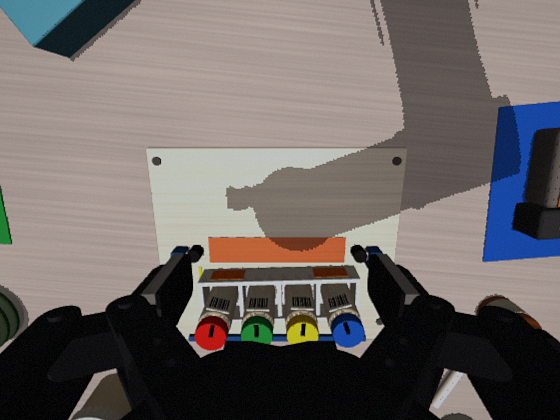

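View pics/w23c.png

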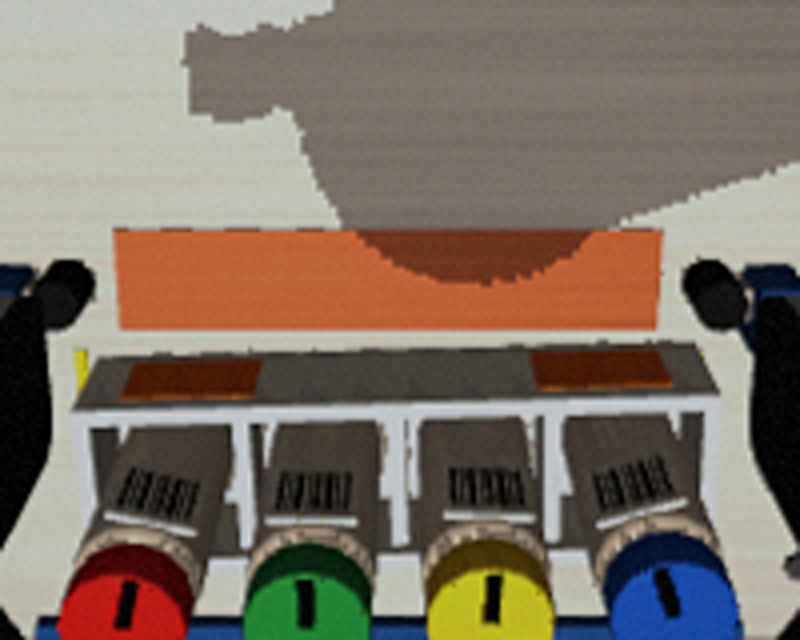

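```bash
python3 - <<'E'
from h import *
d=grab("wrist")
E={"red":[[107,513],[198,533]],"yellow":[[444,517],[535,517]],"green":[[264,517],[358,518]],"blue":[[597,522],[686,498]]}
for k,P in E.items():
    uv=(np.array(P,float)+.5)/4-.5+180
    w=ray(d,uv,.079); m=w.mean(0); e=w[1]-w[0]
    n=np.degrees(np.arctan2(e[1],e[0]))-90 # label +x (inward)
    print(k,"mid",m.round(4),"dock",todk(m).round(1),"len",np.linalg.norm(e)*1000,"inward yaw",n, "center w/17.5:",todk(m[:2]+.0175*np.array([np.cos(np.radians(n)),np.sin(np.radians(n))])))
for n in("scene","top"):
    g=grab(n); print(n,caps(g))
E
```

```text
red mid [ 0.6246 -0.0298  0.079 ] dock [ 30.1 -60.3] len 24.251383510273214 inward yaw -9.055029033177917 center w/17.5: [ 47.0708 -64.6392]
yellow mid [0.6145 0.0578 0.079 ] dock [28.2 27.9] len 23.77645954631475 inward yaw 5.377785467066133 center w/17.5: [45.6791 27.8877]
green mid [0.619  0.0114 0.079 ] dock [ 28.4 -18.8] len 24.571222347483122 inward yaw 4.67526428557855 center w/17.5: [ 45.892  -18.9784]
blue mid [0.6087 0.097  0.079 ] dock [26.  67.4] len 23.918563099306557 inward yaw 22.893514586685896 center w/17.5: [42.7149 72.7062]
scene {'red': array([ 51.0056, -66.5248]), 'yellow': array([50.1836, 25.0999]), 'green': array([ 51.8043, -20.6145]), 'blue': array([47.8421, 71.7113])}
top {'red': None, 'yellow': array([43.5704, 27.7332]), 'green': None, 'blue': None}
```

```bash
python3 - <<'E'
from h import *
go([.46,.33,.21],np.radians(100))
E
```

```text
[[51.6, -1.9, -0.7], [-0.01, 0.0, -0.8]]
[[51.6, -1.2, -0.7], [-0.01, 0.0, -0.8]]
[[51.6, -0.5, -0.7], [-0.01, 0.0, -0.8]]
[[51.6, 0.2, -0.7], [-0.01, 0.0, -0.8]]
[[51.6, 0.9, -0.7], [-0.01, 0.0, -0.8]]
[[51.6, 1.6, -0.7], [-0.01, 0.0, -0.8]]
```

Call:
send_rows --plan '[[0,[51.5,-2,-1],[0,0,-0.8]],[0,[51.5,-1,-1],[0,0,-0.8]],[0,[51.5,-0.5,-1],[0,0,-0.8]],[0,[51.5,0,-1],[0,0,-0.8]],[0,[51.5,1,0],[0,0,-0.8]]]'

```text
time: 26.72
eef_pos: [0.4663, 0.2802, 0.2106]
orientation: [0.0, 0.648, 0.762, 0.0]
contact_force: [0.1, 0.6, -0.2]
finger_gap: 0.0854
```

Call:
send_rows --plan '[[0,[51.5,1.5,0],[0,0,-0.8]],[0,[0,0,0],[0,0,0]],[0,[0,0,0],[0,0,0]]]'

```text
time: 27.1
eef_pos: [0.4598, 0.3298, 0.2101]
orientation: [0.0, 0.642, 0.767, -0.0]
contact_force: [0.2, 0.5, 0.8]
finger_gap: 0.0855
```

```bash
python3 - <<'E'
from h import *
st(); print(env.state()["q"])
d=grab("wrist"); cv2.imwrite("pics/w24.png",d["image"])
H=hsv(d);h,s,v=H[...,0],H[...,1],H[...,2]
c=blobs((h>105)&(h<125)&(s>150)&(v>40),500)[0]
print("mat",cv2.minAreaRect(cv2.convexHull(ray(d,c[:,0,:],.002)[:,:2].astype(np.float32)*1000)))
E
```

```text
t 27.1 pos [0.4598 0.3298 0.2101] dock [-100.7628  312.9746] yaw 100.08213381619595 F [0.2394 0.5161 0.8281] gap 0.08554664904644127
[ 0.977  -0.0515 -0.0449  0.0001 -1.5779 -2.3719]
mat ((472.7005615234375, 329.5849304199219), (187.89308166503906, 108.75997924804688), 10.501031875610352)
```

View pics/w24.png

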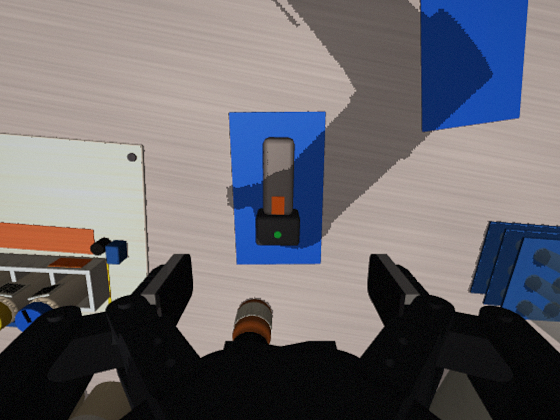

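```bash
python3 - <<'E'
from h import *
d=grab("wrist"); up(d["image"],225,105,330,270,4.5,"pics/w24c.png")
E
```

```text
(no output)
```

View pics/w24c.png

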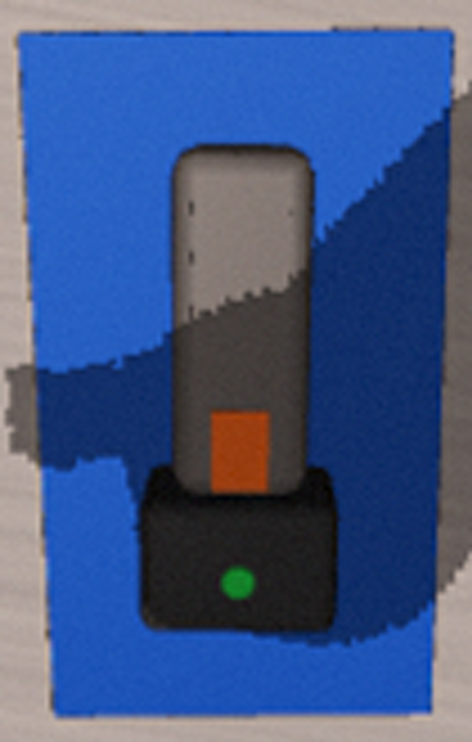

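```bash
python3 - <<'E'
from h import *
d=grab("wrist")
f=lambda p:(np.array(p,float)+.5)/4.5-.5+np.array([225,105])
A=ray(d,[f([243,148])],.036)[0]; B=ray(d,[f([239.5,628])],.040)[0]
ax=np.degrees(np.arctan2(*(B-A)[:2][::-1])); print(A,B,np.linalg.norm((B-A)[:2]),ax)
L=ray(d,[f([172,200]),f([313,200]),f([175,400]),f([309,400])],.03);print(np.linalg.norm(L[0]-L[1]),np.linalg.norm(L[2]-L[3]))
m1=(L[0]+L[1])/2;m2=(L[2]+L[3])/2;print(m1,m2,np.degrees(np.arctan2(*(m2-m1)[:2][::-1])))
u=np.array([np.cos(np.radians(ax)),np.sin(np.radians(ax))]); O=(A[:2]+B[:2])/2; g=O-.01*u; print("origin",O,"grip",g)
go([*g,.005],np.radians(ax+90),4)
E
```

```text
[0.4065 0.3192 0.036 ] [0.5232 0.3388 0.04  ] 0.11834211233597067 9.57010781434187
0.033648054833741003 0.03332924889943561
[0.4187 0.3212 0.03  ] [0.467  0.3295 0.03  ] 9.839345563253147
origin [0.4648 0.329 ] grip [0.455  0.3273]
[[-0.3, -1.3, 51.4], [0.01, -0.01, 0.12]]
[[-0.3, -1.3, 51.4], [0.01, -0.01, 0.12]]
[[-0.3, -1.3, 51.4], [0.01, -0.01, 0.12]]
[[-0.3, -1.3, 51.4], [0.01, -0.01, 0.12]]
```

Call:
send_rows --plan '[[0,[-1,-5,50],[0,0,0.5]],[0,[0,0,60],[0,0,0]],[0,[0,0,60],[0,0,0]],[0,[0,0,25],[0,0,0]],[0,[0,0,8],[0,0,0]]]' --grip_force 80

```text
time: 27.88
eef_pos: [0.4544, 0.3271, 0.0059]
orientation: [0.0, 0.646, 0.764, -0.001]
contact_force: [-0.6, 0.0, -0.0]
finger_gap: 0.0856
```

Call:
send_rows --plan '[[0,[0,0,1],[0,0,0]],[0.5,[0,0,0],[0,0,0]],[1,[0,0,0],[0,0,0]],[1,[0,0,0],[0,0,0]],[1,[0,0,0],[0,0,0]]]'

```text
time: 28.5
eef_pos: [0.4551, 0.3292, 0.0074]
orientation: [0.0, 0.645, 0.764, 0.001]
contact_force: [-0.4, 0.2, 4.2]
finger_gap: 0.0327
```

Call:
send_rows --plan '[[1,[0,0,0],[0,0,0]],[1,[0,0,-20],[0,0,0]],[1,[0,0,-60],[0,0,0]],[1,[0,0,-40],[0,0,0]],[1,[0,0,0],[0,0,0]]]'

```text
time: 29.12
eef_pos: [0.4557, 0.3298, 0.1299]
orientation: [-0.0, 0.645, 0.764, 0.003]
contact_force: [-0.2, -0.2, -2.7]
finger_gap: 0.0328
```

```bash
python3 - <<'E'
from h import *
st()
d=grab("wrist"); cv2.imwrite("pics/w25.png",d["image"])
d=grab("scene"); cv2.imwrite("pics/s25.png",d["image"])
E
```

```text
t 29.125 pos [0.4557 0.3298 0.1299] dock [-104.7618  313.3563] yaw 99.63728487790925 F [-0.1649 -0.2356 -2.7173] gap 0.03282147360524749
```

View pics/w25.png

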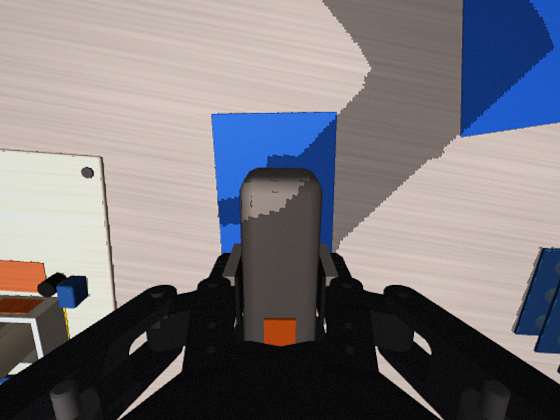

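View pics/s25.png

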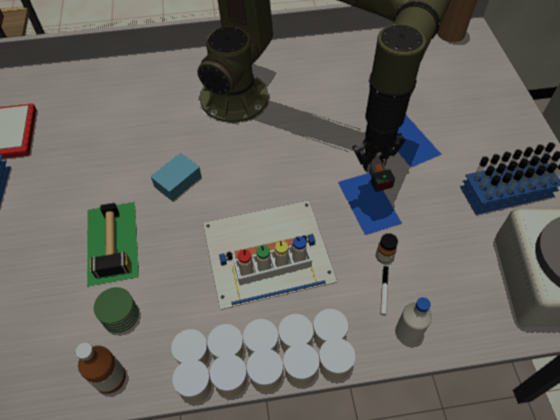

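```bash
cat > sc.py <<'E'
from h import *
s=env.state();R=quat(s["orientation"]);p=np.array(s["eef_pos"])
d=grab("wrist"); P=[]
for v in range(200,316,4):
    for u in (274,281,288):
        q=(R.T@(dep(d,[[u,v]])[0]-p))*1000
        if abs(q[0])<20: P.append(q)
P=np.array(P); f=np.polyfit(P[:,1],P[:,2],1); print("top surf tool z at grip",f[1],"pitch deg",np.degrees(np.arctan(f[0])),"n",len(P),"res",np.std(P[:,2]-np.polyval(f,P[:,1])))
up(d["image"],200,150,360,350,3,"pics/scx.png")
for v in (200,220,240):
    row=[(u,d["depth"][v,u]) for u in range(215,345)]
    ok=[u for u,z in row if 0<z<d["depth"][v,281]+.006]; w=dep(d,[[ok[0]+1,v],[ok[-1]-1,v]]); print(v,ok[0],ok[-1],((w-p)@R*1000).round(1).tolist())
E
python3 sc.py
```

```text
top surf tool z at grip -29.758927893292725 pitch deg -0.31298541232367266 n 87 res 0.6990516185690868
200 240 321 [[-15.0, -39.9, -27.1], [17.1, -39.3, -24.6]]
220 240 319 [[-15.6, -30.7, -24.8], [16.2, -31.4, -26.9]]
240 241 318 [[-15.3, -22.3, -26.1], [16.1, -22.7, -27.2]]
```

```bash
cat >> h.py <<'E'
LAB={"red":(.6246,-.0298,-9.),"yellow":(.6145,.0578,5.4),"green":(.619,.0114,4.7),"blue":(.6087,.097,22.9)}
def scanpose(k,dist=.06):
    x,y,n=LAB[k]; u=np.array([np.cos(np.radians(n)),np.sin(np.radians(n))]); g=np.array([x,y])-u*(.07+dist); return [*g,.053],np.radians(n+90)
E
python3 - <<'E'
from h import *
for k in LAB: print(k,scanpose(k))
p,y=scanpose("red"); p[2]=.075; go(p,y)
E
```

```text
red ([np.float64(0.49620051572263213), np.float64(-0.009463519544769986), 0.053], np.float64(1.413716694115407))
yellow ([np.float64(0.48507694460159967), np.float64(0.04556591926859313), 0.053], np.float64(1.6650441064025905))
green ([np.float64(0.4894371397136552), np.float64(0.0007479938780946792), 0.053], np.float64(1.65282680163863))
blue ([np.float64(0.48894589727645626), np.float64(0.04641388648177319), 0.053], np.float64(1.9704767255015982))
[[-56.6, -2.4, 8.3], [-0.02, 0.01, 3.1]]
[[-56.7, 0.7, 8.3], [-0.02, 0.01, 3.1]]
[[-56.6, 3.7, 8.3], [-0.02, 0.01, 3.1]]
[[-56.3, 6.8, 8.3], [-0.02, 0.01, 3.1]]
[[-55.9, 9.8, 8.2], [-0.02, 0.01, 3.1]]
[[-55.2, 12.8, 8.2], [-0.02, 0.01, 3.1]]
```

Call:
send_rows --plan '[[1,[-56.5,-2.5,8],[0,0,3.1]],[1,[-56.5,0.5,8],[0,0,3.1]],[1,[-56.5,3.5,8],[0,0,3.1]],[1,[-56.5,7,8],[0,0,3.1]],[1,[-56,10,8],[0,0,3.1]]]'

```text
time: 29.9
eef_pos: [0.4889, 0.0453, 0.0842]
orientation: [-0.001, 0.743, 0.669, -0.001]
contact_force: [1.7, 0.4, -1.5]
finger_gap: 0.0331
```

Call:
send_rows --plan '[[1,[-55,13,8],[0,0,3.1]],[1,[0,0,15],[0,0,0]],[1,[0,0,8],[0,0,0]],[1,[0,0,0],[0,0,0]],[1,[0,0,0],[0,0,0]]]'

```text
time: 30.52
eef_pos: [0.4975, -0.0077, 0.0556]
orientation: [0.0, 0.76, 0.65, 0.0]
contact_force: [-0.0, -0.5, -2.0]
finger_gap: 0.0329
```

```bash
python3 - <<'E'
from h import *
st(); p,y=scanpose("red"); go(p,y)
d=grab("wrist"); cv2.imwrite("pics/w26.png",d["image"])
d=grab("scene"); up(d["image"],190,150,350,310,5,"pics/s26.png")
E
python3 sc.py
```

```text
t 30.525 pos [ 0.4975 -0.0077  0.0556] dock [-94.3548 -26.5869] yaw 81.14324819493653 F [-0.0196 -0.5366 -1.9538] gap 0.032942666625255995
[[-2.0, -1.0, 2.6], [0.02, 0.0, 0.14]]
top surf tool z at grip -29.678358902284618 pitch deg 0.17310426666902368 n 87 res 0.5987458497079472
200 241 319 [[-14.6, -40.3, -28.2], [15.7, -40.0, -26.9]]
220 240 320 [[-15.6, -31.3, -26.1], [16.5, -31.4, -26.5]]
240 242 318 [[-15.0, -22.6, -26.6], [15.9, -22.9, -27.3]]
```

View pics/w26.png

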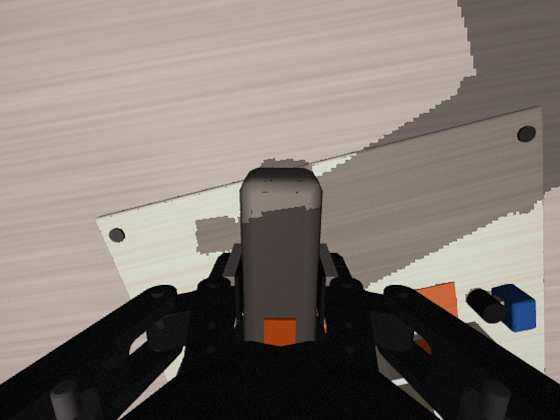

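View pics/s26.png

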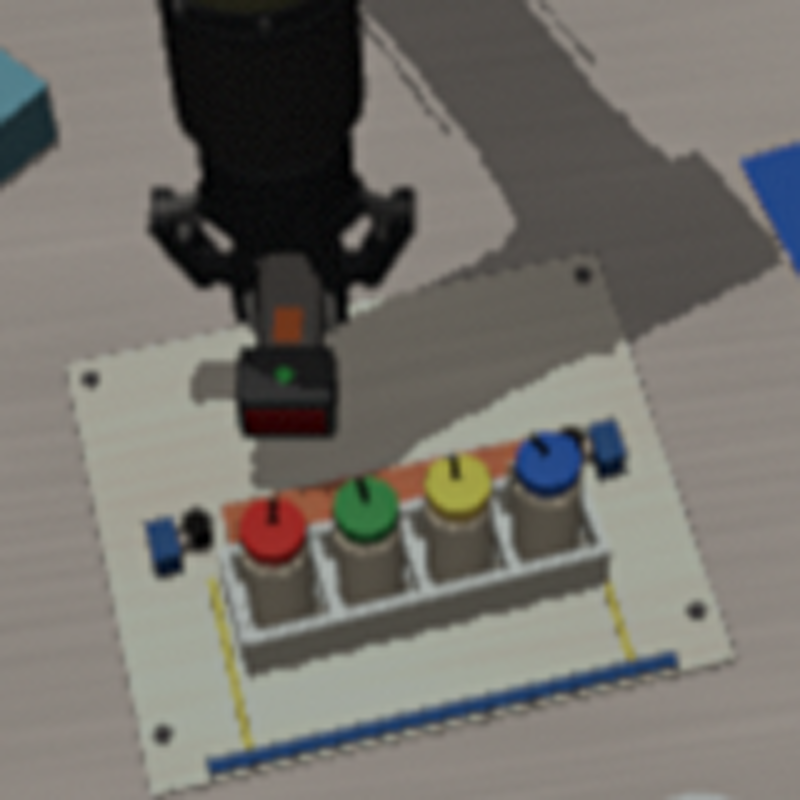

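Call:
send_rows --plan '[[1,[-2,-1,2.5],[0,0,0]],[1,[0,0,0],[0,0,0]],[1,[0,0,0],[0,0,0]],[1,[0,0,0],[0,0,0]],[1,[0,0,0],[0,0,0]]]'

```text
time: 31.3
eef_pos: [0.496, -0.0105, 0.0528]
orientation: [-0.0, 0.76, 0.65, 0.0]
contact_force: [-0.7, -0.7, -0.8]
finger_gap: 0.0329
```

Call:
send_rows --plan '[[1,[0,0,0],[0,0,0]],[1,[0,0,0],[0,0,0]],[1,[0,0,0],[0,0,0]],[1,[0,0,0],[0,0,0]],[1,[0,0,0],[0,0,0]]]'

```text
time: 31.92
eef_pos: [0.496, -0.0105, 0.0528]
orientation: [-0.0, 0.76, 0.65, 0.0]
contact_force: [1.0, -0.3, -2.2]
finger_gap: 0.0328
```

Call:
send_rows --plan '[[1,[0,0,0],[0,0,0]],[1,[0,0,0],[0,0,0]],[1,[0,0,0],[0,0,0]],[1,[0,0,0],[0,0,0]],[1,[0,0,0],[0,0,0]]]'

```text
time: 32.55
eef_pos: [0.496, -0.0105, 0.0528]
orientation: [-0.0, 0.76, 0.65, -0.0]
contact_force: [0.2, 0.5, -1.2]
finger_gap: 0.0332
```

```bash
python3 - <<'E'
from h import *
st(); p,y=scanpose("red"); go(p,y)
print("->yellow");p,y=scanpose("yellow"); go(p,y,3)
E
python3 sc.py
```

```text
t 32.55 pos [ 0.496  -0.0105  0.0528] dock [-96.1098 -29.2347] yaw 81.03012644369969 F [ 0.1511  0.4537 -1.1505] gap 0.033195581945299715
[[1.0, 0.0, -0.2], [-0.01, 0.0, 0.03]]
->yellow
[[17.9, -6.5, -0.1], [0.0, 0.0, -4.79]]
[[18.4, -5.0, -0.1], [0.0, 0.0, -4.79]]
[[18.7, -3.4, -0.1], [0.0, 0.0, -4.79]]
top surf tool z at grip -26.582422095692316 pitch deg 14.65350845056553 n 87 res 11.180702694060436
200 240 321 [[-15.2, -39.9, -26.5], [16.5, -40.0, -26.7]]
220 241 320 [[-15.1, -31.6, -27.1], [16.4, -31.7, -27.4]]
240 241 318 [[-15.6, -22.1, -25.4], [15.8, -23.1, -27.7]]
```

```bash
python3 sc.py; python3 - <<'E'
from h import *
d=grab("wrist"); cv2.imwrite("pics/w27.png",d["image"]); print(d["depth"][200:316:12,281])
E
```

```text
top surf tool z at grip -29.730244990357473 pitch deg -0.07521159605829324 n 87 res 0.5681327135682162
200 240 320 [[-15.4, -39.7, -25.7], [16.0, -40.2, -27.7]]
220 240 320 [[-15.6, -31.4, -26.4], [16.5, -31.4, -26.3]]
240 241 318 [[-15.5, -22.4, -26.0], [15.9, -22.7, -26.6]]
[0.1164 0.116  0.     0.1206 0.1213 0.1222 0.1241 0.1263 0.127  0.1288]
```

View pics/w27.png

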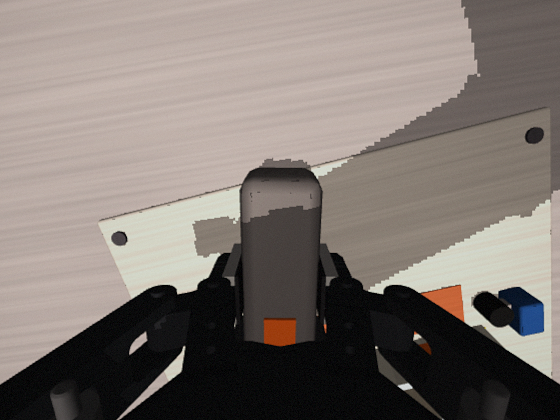

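Scanner is level and unmoved in the grip (the outlier was depth dropouts). On to yellow.

Call:
send_rows --plan '[[1,[18,-6.5,0],[0,0,-4.8]],[1,[18.5,-5,0],[0,0,-4.8]],[1,[18.5,-3.5,0],[0,0,-4.8]],[1,[0,0,0],[0,0,0]],[1,[0,0,0],[0,0,0]]]'

```text
time: 33.33
eef_pos: [0.4851, 0.0454, 0.0528]
orientation: [-0.0, 0.673, 0.74, -0.0]
contact_force: [0.3, -0.1, -1.5]
finger_gap: 0.0326
```

Call:
send_rows --plan '[[1,[0,0,0],[0,0,0]],[1,[0,0,0],[0,0,0]],[1,[0,0,0],[0,0,0]],[1,[0,0,0],[0,0,0]],[1,[0,0,0],[0,0,0]]]'

```text
time: 33.95
eef_pos: [0.4851, 0.0456, 0.0528]
orientation: [-0.0, 0.673, 0.74, 0.0]
contact_force: [-1.0, -0.1, -2.0]
finger_gap: 0.033
```

```bash
python3 - <<'E'
from h import *
st(); p,y=scanpose("yellow"); go(p,y)
d=grab("scene"); up(d["image"],190,150,350,310,5,"pics/s28.png")
E
python3 sc.py
```

```text
t 33.95 pos [0.4851 0.0456 0.0528] dock [-101.8251   27.5771] yaw 95.42749281741438 F [-0.9513 -0.0786 -2.0035] gap 0.033037003141817366
[[0.0, 0.0, -0.2], [0.0, -0.01, 0.03]]
top surf tool z at grip -26.612627301185206 pitch deg 15.101526435094415 n 87 res 11.137119588985193
200 240 321 [[-15.1, -39.8, -26.4], [16.8, -39.7, -26.3]]
220 241 320 [[-14.9, -31.3, -26.6], [16.7, -31.3, -26.4]]
240 241 319 [[-15.2, -22.7, -27.1], [16.8, -21.8, -24.8]]
```

View pics/s28.png

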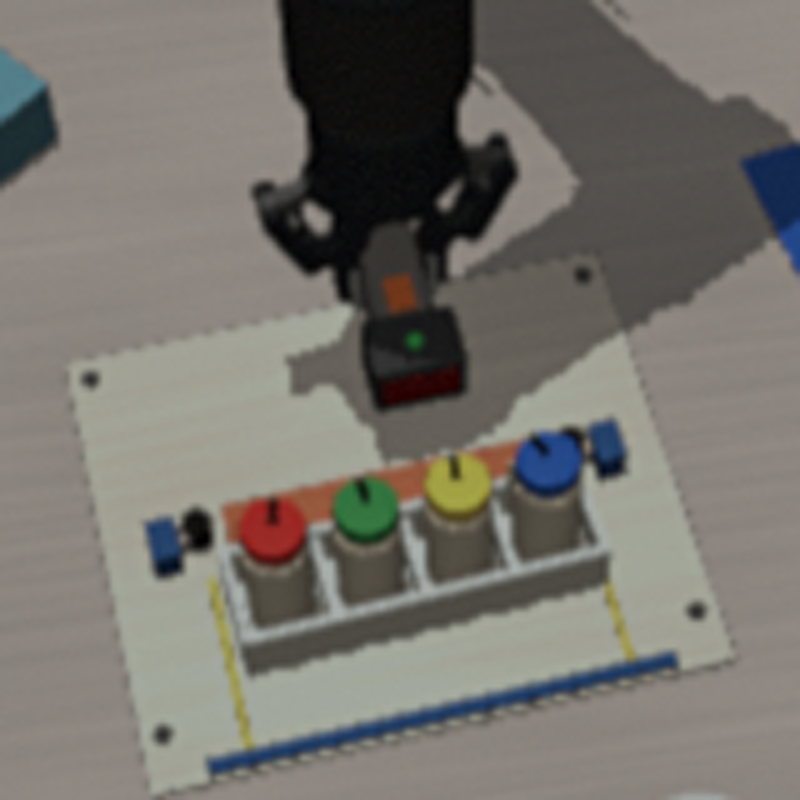

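Pointing at the yellow jar; hold longer for margin, then green.

Call:
send_rows --plan '[[1,[0,0,0],[0,0,0]],[1,[0,0,0],[0,0,0]],[1,[0,0,0],[0,0,0]],[1,[0,0,0],[0,0,0]],[1,[0,0,0],[0,0,0]]]'

```text
time: 34.67
eef_pos: [0.4851, 0.0456, 0.0528]
orientation: [-0.0, 0.673, 0.74, 0.0]
contact_force: [0.8, 0.4, -1.9]
finger_gap: 0.0329
```

```bash
python3 - <<'E'
from h import *
p,y=scanpose("green"); go(p,y,2)
E
```

```text
[[-22.5, 0.1, -0.1], [0.0, 0.0, 0.37]]
[[-22.5, 0.2, -0.1], [0.0, 0.0, 0.37]]
```

Call:
send_rows --plan '[[1,[-22.5,0,0],[0,0,0.4]],[1,[-22.5,0,0],[0,0,0.4]],[1,[0,0,0],[0,0,0]],[1,[0,0,0],[0,0,0]],[1,[0,0,0],[0,0,0]]]'

```text
time: 35.3
eef_pos: [0.4892, 0.0013, 0.0528]
orientation: [-0.0, 0.678, 0.735, 0.0]
contact_force: [-0.0, -0.3, -1.7]
finger_gap: 0.0325
```

Call:
send_rows --plan '[[1,[0,0,0],[0,0,0]],[1,[0,0,0],[0,0,0]],[1,[0,0,0],[0,0,0]],[1,[0,0,0],[0,0,0]],[1,[0,0,0],[0,0,0]]]'

```text
time: 35.92
eef_pos: [0.4891, 0.0008, 0.0528]
orientation: [-0.0, 0.678, 0.735, -0.0]
contact_force: [0.7, 0.5, -2.2]
finger_gap: 0.0331
```

Call:
send_rows --plan '[[1,[0,0,0],[0,0,0]],[1,[0,0,0],[0,0,0]],[1,[0,0,0],[0,0,0]],[1,[0,0,0],[0,0,0]],[1,[0,0,0],[0,0,0]]]'

```text
time: 36.55
eef_pos: [0.4892, 0.0008, 0.0528]
orientation: [-0.0, 0.678, 0.735, 0.0]
contact_force: [-0.0, -0.1, -2.5]
finger_gap: 0.033
```

```bash
python3 - <<'E'
from h import *
st(); p,y=scanpose("green"); go(p,y)
d=grab("scene"); up(d["image"],190,150,350,310,5,"pics/s29.png")
print("blue");p,y=scanpose("blue"); go(p,y)
E
python3 sc.py
```

```text
t 36.55 pos [0.4892 0.0008 0.0528] dock [-101.8913  -17.4097] yaw 94.62953811852866 F [-0.0249 -0.1154 -2.4781] gap 0.033032033305967566
[[0.0, 0.3, -0.2], [0.0, 0.0, -0.07]]
blue
[[22.7, 1.7, -0.1], [0.0, 0.0, -9.13]]
[[22.2, 5.3, -0.1], [0.0, 0.0, -9.13]]
top surf tool z at grip -29.90540565668324 pitch deg 0.11984411469408784 n 87 res 0.5244401129463762
200 240 319 [[-15.1, -39.8, -26.7], [15.7, -40.3, -28.2]]
220 240 320 [[-15.5, -31.0, -25.6], [16.8, -30.9, -25.2]]
240 241 318 [[-15.2, -22.7, -27.0], [15.9, -23.1, -28.0]]
```

View pics/s29.png

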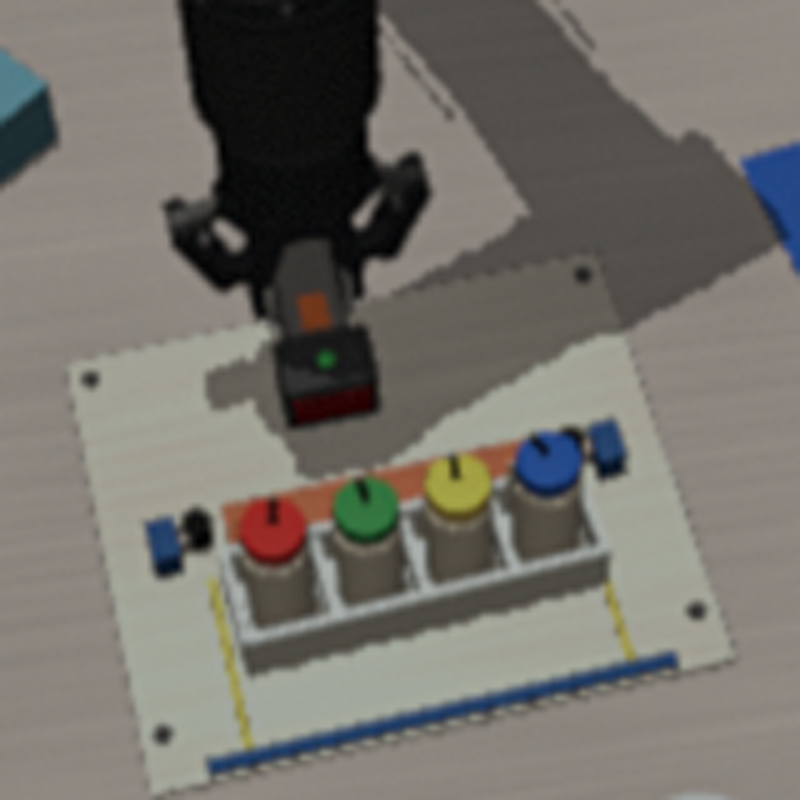

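Call:
send_rows --plan '[[1,[22.5,1.5,0],[0,0,-9.1]],[1,[22,5.5,0],[0,0,-9.1]],[1,[0,0,0],[0,0,0]],[1,[0,0,0],[0,0,0]],[1,[0,0,0],[0,0,0]]]'

```text
time: 37.28
eef_pos: [0.4889, 0.0455, 0.0528]
orientation: [-0.0, 0.554, 0.833, -0.0]
contact_force: [0.7, -1.1, -1.9]
finger_gap: 0.0329
```

Call:
send_rows --plan '[[1,[0,0,0],[0,0,0]],[1,[0,0,0],[0,0,0]],[1,[0,0,0],[0,0,0]],[1,[0,0,0],[0,0,0]],[1,[0,0,0],[0,0,0]]]'

```text
time: 37.9
eef_pos: [0.489, 0.046, 0.0528]
orientation: [-0.0, 0.553, 0.833, 0.0]
contact_force: [0.4, -0.4, -1.9]
finger_gap: 0.0328
```

Call:
send_rows --plan '[[1,[0,0,0],[0,0,0]],[1,[0,0,0],[0,0,0]],[1,[0,0,0],[0,0,0]],[1,[0,0,0],[0,0,0]],[1,[0,0,0],[0,0,0]]]'

```text
time: 38.52
eef_pos: [0.489, 0.046, 0.0528]
orientation: [-0.0, 0.553, 0.833, 0.0]
contact_force: [0.0, 0.3, -1.9]
finger_gap: 0.033
```

```bash
python3 - <<'E'
from h import *
st(); p,y=scanpose("blue"); go(p,y)
d=grab("scene"); up(d["image"],190,150,350,310,5,"pics/s30.png")
print("mat");u=np.array([np.cos(.183),np.sin(.183)]);p=np.array([.4727,.3296])-u*.006; go([*p,.10],np.radians(100.4))
E
python3 sc.py
```

```text
t 38.525 pos [0.489  0.046  0.0528] dock [-97.8985  27.6812] yaw 112.83144996444406 F [ 0.0268  0.3295 -1.8565] gap 0.03296849760181601
[[0.4, 0.1, -0.2], [0.0, -0.01, -0.07]]
mat
[[53.8, 17.8, -9.4], [0.0, 0.0, 2.49]]
[[54.5, 15.5, -9.4], [0.0, 0.0, 2.49]]
[[55.1, 13.1, -9.4], [0.0, 0.0, 2.49]]
[[55.7, 10.7, -9.4], [0.0, 0.0, 2.49]]
[[56.1, 8.3, -9.4], [0.0, 0.0, 2.49]]
top surf tool z at grip -29.667964519201508 pitch deg 0.08502389715175147 n 87 res 0.5402686969367617
200 240 321 [[-14.9, -39.7, -26.9], [16.9, -39.6, -26.6]]
220 240 320 [[-15.3, -31.0, -26.1], [16.9, -30.9, -25.8]]
240 241 319 [[-15.1, -22.2, -26.4], [16.7, -22.2, -26.3]]
```

View pics/s30.png

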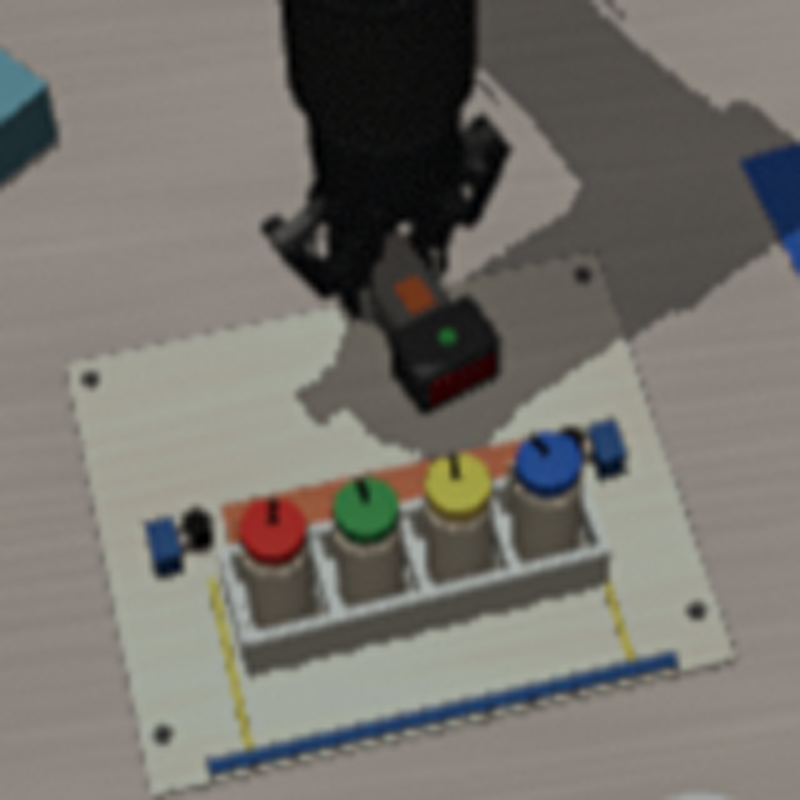

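Call:
send_rows --plan '[[1,[54,18,-9.5],[0,0,2.5]],[1,[54.5,15.5,-9.5],[0,0,2.5]],[1,[55,13,-9.5],[0,0,2.5]],[1,[55.5,10.5,-9.5],[0,0,2.5]],[1,[56,8.5,-9.5],[0,0,2.5]]]'

```text
time: 39.25
eef_pos: [0.4666, 0.3303, 0.1008]
orientation: [-0.0, 0.641, 0.768, 0.0]
contact_force: [0.8, -0.3, -0.8]
finger_gap: 0.033
```

Call:
send_rows --plan '[[1,[0,0,0],[0,0,0]],[1,[0,0,40],[0,0,0]],[1,[0,0,30],[0,0,0]],[1,[0,0,12],[0,0,0]],[1,[0,0,0],[0,0,0]]]'

```text
time: 39.88
eef_pos: [0.4671, 0.3277, 0.0181]
orientation: [0.0, 0.641, 0.768, -0.001]
contact_force: [-0.5, 0.0, -0.9]
finger_gap: 0.0326
```

```bash
python3 - <<'E'
from h import *
st();u=np.array([np.cos(.183),np.sin(.183)]);p=np.array([.4727,.3296])-u*.006; go([*p,.008],np.radians(100.4))
E
```

```text
t 39.875 pos [0.4671 0.3277 0.0181] dock [-93.6667 310.2181] yaw 100.31514332446902 F [-0.5195  0.0196 -0.9122] gap 0.03264346897334401
[[0.8, -0.1, 10.1], [-0.04, 0.05, -0.08]]
```

Call:
send_rows --plan '[[1,[1,0,6],[0,0,0]],[1,[0,0,3],[0,0,0]],[1,[0,0,1.5],[0,0,0]],[1,[0,0,0],[0,0,0]]]'

```text
time: 40.38
eef_pos: [0.4669, 0.3294, 0.008]
orientation: [-0.0, 0.641, 0.768, 0.0]
contact_force: [0.3, 0.1, -1.8]
finger_gap: 0.0331
```

Call:
send_rows --plan '[[1,[0,0,0.5],[0,0,0]],[0.4,[0,0,0],[0,0,0]],[0.2,[0,0,0],[0,0,0]],[0,[0,0,0],[0,0,0]],[0,[0,0,0],[0,0,0]]]'

```text
time: 41.0
eef_pos: [0.4669, 0.3294, 0.0074]
orientation: [-0.0, 0.641, 0.768, 0.0]
contact_force: [-0.8, -0.3, 0.2]
finger_gap: 0.0851
```

Call:
send_rows --plan '[[0,[0,0,-10],[0,0,0]],[0,[0,0,-50],[0,0,0]],[0,[0,0,-60],[0,0,0]],[0,[0,0,-60],[0,0,0]],[0,[0,0,-20],[0,0,0]]]'

```text
time: 41.62
eef_pos: [0.4681, 0.3301, 0.2135]
orientation: [0.0, 0.641, 0.768, 0.004]
contact_force: [-0.7, 0.4, -0.8]
finger_gap: 0.0851
```

Call:
send_rows --plan '[[0,[0,0,0],[0,0,0]],[0,[0,0,0],[0,0,0]]]'

```text
time: 41.88
eef_pos: [0.4663, 0.329, 0.2055]
orientation: [-0.0, 0.641, 0.768, -0.001]
contact_force: [-0.1, -0.2, -0.7]
finger_gap: 0.0853
```

```bash
python3 - <<'E'
from h import *
st()
d=grab("wrist"); cv2.imwrite("pics/w31.png",d["image"])
H=hsv(d);h,s,v=H[...,0],H[...,1],H[...,2]
c=blobs((h>105)&(h<125)&(s>150)&(v>40),500)[0]
print("mat",cv2.minAreaRect(cv2.convexHull(ray(d,c[:,0,:],.002)[:,:2].astype(np.float32)*1000)))
d=grab("scene"); cv2.imwrite("pics/s31.png",d["image"])
d=grab("top"); cv2.imwrite("pics/t31.png",d["image"])
E
```

```text
t 41.875 pos [0.4663 0.329  0.2055] dock [-94.3403 311.575 ] yaw 100.3323443297145 F [-0.0874 -0.2448 -0.7026] gap 0.08525024667899211
mat ((472.83935546875, 329.57989501953125), (188.2841796875, 108.78514099121094), 10.465071678161621)
```

View pics/w31.png

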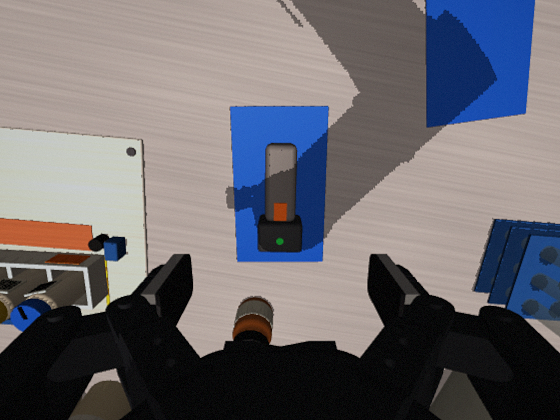

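View pics/s31.png

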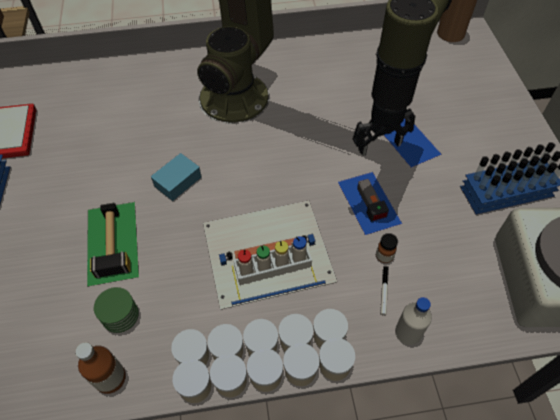

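View pics/t31.png

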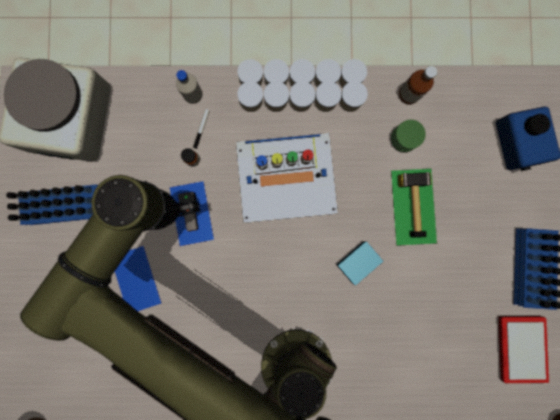

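```bash
python3 - <<'E'
from h import *
d=grab("scene"); print(cpose(d)); from rig import ticket; print(ticket.hand_in())
E
```

```text
({'red': array([ 51.0056, -66.5248]), 'yellow': array([50.1836, 25.0999]), 'green': array([ 51.8043, -20.6145]), 'blue': array([47.8421, 71.7113])}, np.float64(50.267355059950965), np.float64(0.02417591710100397))
the job is handed in; nothing more can be done
None
```

I finished the whole job and handed it in; hand-in gives no verdict, so this rests on my own last measurements.

**Carrier:** I freed it with six alternating mallet taps, left first. It ended about 45 mm along the dock, and the last angle reading was about 0.03 rad from the starting one. All four jars are standing in it.
- The left end got about 19 mm ahead after the third tap. That is more than the 15 mm you asked for, but under the failure limit.
- The gripper's body leaned lightly on the green jar during the left taps. I raised the tool after the third one, and the jar stood straight again.
- On the fifth tap the mallet's butt seems to have touched the right cheek, at about 17 N on the wrist.

**Mallet:** After I laid it back, it was knocked about 34 mm aside, so I picked it up again and re-centred it. It measured about 4 mm from the mat's centre.

**Scans:** I scanned red, yellow, green and blue in that order, from about 60 mm and square to each measured label, holding each for over 1.5 s. The arm held within about 1 mm of each planned scan pose. Two of the scanner tilt readings were spoiled by depth dropouts. A repeat at red read level, as did the checks at green and blue.

**Scanner:** It lies flat and released on the right-hand blue mat, with its grip point about 6 mm from the centre. The last pictures show the dish stack, marker and reagent jar where they started, and the gripper clear above the bench.

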